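# Load and dose a soaking bath for breathing-circuit parts

## Robot

A 6-joint arm with a two-finger parallel gripper is mounted at the origin on the work surface. World frame = base frame: x ahead of the robot, y to its left, z up, the work surface at z = 0. Lengths are in m, angles in rad, forces in N, time in s.
With the tool pointing down it reaches from about 0.3 to 1 m from the base axis. Payload 5.1 kg.
Tool frame: the origin (TCP) lies at the very end of the fingers, on their centre line; the grasp point (between the pads) lies manip.tcp_to_grasp behind it (manip.tcp_to_grasp is the distance from the TCP to the grasp point, in m); y points along the fingers, z is the direction in which the jaws open and shut, and the axes are right-handed (so a half turn about y gives the same grasp; the last joint's range is limited). The gripper opens to 95 mm and grips with 3 to 60 N. Pads are 20 mm wide; open, the fingers measure 119 mm over their backs; the gripper's body (75 mm by 180 mm) begins 59 mm behind the grasp point.
Start: joints at [1.228, 0.124, 1.65, -0, 1.367, -0.083], TCP at [0.167, 0.628, 0.215] pointing down, gripper open.
Joint ranges: [-2.61, 2.61], [-1.02, 2.33], [0.03, 2.71], [-1.35, 4.49], [0.32, 2.68], [-2.91, 2.91]. Speed limits (rad/s): [2.57, 2.57, 3.14, 3.14, 3.14, 3.14].

## Interface

Orientations are given as a unit quaternion [x, y, z, w].
In Python, from plant import readout, eyes, manip gives the robot as it stands.
- The arm moves only by the tool move_arm, never from a script. Its argument "series" is a list that holds one entry, the list of rows, each a list of 4 numbers: the shift along the tool's x, y, z in m, then the turn about the tool's y in units of 6 degrees (1.0 is 6 degrees). In form: [[[dx, dy, dz, roll], ...]]. A call has 1 to 10 rows; each row is the pose to reach, as a shift and turn from the pose measured when the call began, along the tool's axes at that moment; what a row does not reach only later rows make up. A row lasts 1/12 s, in which the tool goes at most 41.7 mm and 7.16 degrees, less where a joint would pass 70% of its speed; a pose out of reach is approached as far as the arm can. A call with a gripper value outside its range is refused whole. "hand" is the closure in counts, from 0 (fully open) to 255 (shut), set as the call begins (left out, the last holds). The fingers move at their own pace and stop on an object; the grip force is fixed at half the most. Time passes only in rows, so rows that repeat a pose let the fingers close. It gives the time, the measured TCP pose, the force and the opening at its end, in the units of the state.
- readout.get_obs(): the state, without advancing time (a new reading comes with each control period).
- eyes.read_camera(name): name is "scene" or "top" or "wrist"; returns a dict with "img" (400x640x3 uint8, red, green, blue), "z_map" (400x640 float32, m along the optical axis (not along the pixel's ray), 0 where there is no reading), "mtx" (3x3 intrinsics, pixels), "eye" and "rotation" of the camera in the world. Camera axes: x right, y down, z forward; pixel columns grow to the right and rows downward; lengths in m; the calibration is good to about 2 mm. A picture is of the moment at which its call begins.
- manip.sign_off(): hands the job in, once; it reports no verdict.
The state is a dict: "time_s": time; "joints": joint angles; "dq": joint speeds; "tau": joint torques, N m; "eef_pos": TCP position; "tcp_rot": TCP orientation; "contact_force": force on the tool from outside, world axes, zero at the start; "wrist_torque": the same for the moment, N m; "opening": finger opening in m.
Only numpy, scipy, OpenCV 4.12 (cv2) and the standard library are available. Lean on these libraries where they do the work, as an engineer would, in place of code of your own. Each camera call takes 0.05 s, during which the arm holds its last target. There are 200 camera calls.

## Task

Prepare the used breathing parts for soaking: lift the bath's blue lid gently back onto its stop and put every mask and connector from the black mat into the bath. Turn the orange dial of the white tub to its largest opening, shake all its tablets out into the bath, and stand the empty tub upright on its blue mat again. Finally lower the lid gently until it is fully shut; leave the bottle, carton and jar alone.

Things in the scene. Friction and masses are not known exactly. Their poses are not given: they have to be found in the camera images.
- bath: grey open-topped soaking bath, a box fixed to the bench, 170 mm (its x) x 270 mm (its y) x 95 mm high, walls and floor 5 mm; origin at the centre of its underside, z up. The hinge of its lid runs along its far (+x) top edge; its front (-x) side faces the robot. It is dry.
- bath_lid (a joint): angle of the bath's blue hinged lid (plate 170 x 270 x 6 mm, about 0.3 kg): 0 = fully shut, grows as its front edge swings up and back; 1.75 = leaning back on its stop, just past upright, where it stays. Anywhere before upright (1.57) it falls shut when let go. The hinge turns easily.
- lid_handle (a point): middle of the white round bar handle of the lid (12 mm thick, 100 mm long, parallel to the hinge). The bar lies in the plane of the lid, 38 mm beyond its front edge, 208 mm from the hinge line, held by a 12 mm arm at each end; the gap between bar and lid is open. Shut, it is 99.5 mm above the bench and 38 mm in front of the bath's front wall. x along the lid from front to hinge, y along the bar.
- lid_hinge (a point): middle of the lid's hinge line, 95.5 mm above the bench; the hinge line runs along the bath's y axis.
- tub: white square tablet tub, 62 x 62 mm and 100 mm high, walls and floor 3 mm, about 0.3 kg, standing loose on its blue mat, with a round orange dial on top; origin at the centre of its underside, z up. Its top plate has one rectangular window, from 7 to 28 mm from the centre on its +x side and 40 mm wide across y, under the dial: pieces can only leave there.
- dial (a joint): angle of the orange dial (disc of 60 mm diameter, 3 mm thick, on the tub's top) relative to the tub; grows as the dial turns counter-clockwise seen from above. 0 = closed, 1.3 = sprinkle holes (too small for tablets), 3.8 = end stop, where the one large sector opening (132 degrees wide) lies over the whole window: the largest opening. It turns with about 0.02 N m, stays where it is left, and the tub keeps still on its mat by its own weight.
- dial_grip (a point): centre of the dial's finger bar, an upright bar 24 mm long, 10 mm thick and 20 mm tall across the middle of the dial; this point lies on the dial's axis, 113 mm above the tub's underside, 10 mm below the bar's top and 10 mm above the disc. The bar's long side points along the tub's x axis turned about z by (joint dial - 2.23 rad).
- tub_mat: blue square mat of the tub, 130 x 130 x 3 mm, fixed on the bench; origin at the centre of its underside.
- tablet1: white disinfectant tablet, 13 mm diameter, 5 mm thick, smooth, 10 g; lies in the tub at the start; may be absent (3 to 5 are there). Origin at the centre of one flat face.
- tablet2: white disinfectant tablet, 13 mm diameter, 5 mm thick, smooth, 10 g; lies in the tub at the start; may be absent (3 to 5 are there). Origin at the centre of one flat face.
- tablet3: white disinfectant tablet, 13 mm diameter, 5 mm thick, smooth, 10 g; lies in the tub at the start; may be absent (3 to 5 are there). Origin at the centre of one flat face.
- tablet4: white disinfectant tablet, 13 mm diameter, 5 mm thick, smooth, 10 g; lies in the tub at the start; may be absent (3 to 5 are there). Origin at the centre of one flat face.
- tablet5: white disinfectant tablet, 13 mm diameter, 5 mm thick, smooth, 10 g; lies in the tub at the start; may be absent (3 to 5 are there). Origin at the centre of one flat face.
- elbow1: white right-angle elbow connector of 24 mm tube with a blue band, lying flat on the black mat; two legs, 56 mm long from their common corner at (-20, -20) mm, one along its +x at y = -20 mm, one along its +y at x = -20 mm, their axes 12 mm above its underside; origin at the underside, 20 mm from both axes. May be absent.
- elbow2: white right-angle elbow connector of 24 mm tube with a blue band, lying flat on the black mat; two legs, 56 mm long from their common corner at (-20, -20) mm, one along its +x at y = -20 mm, one along its +y at x = -20 mm, their axes 12 mm above its underside; origin at the underside, 20 mm from both axes. May be absent.
- straight1: yellow straight tube connector lying along its x axis, 56 mm long, 22 mm diameter, with a square collar (28 x 28 mm, 12 mm long) at the middle on which it rests; origin under the middle, axis 14 mm above. May be absent.
- straight2: green straight tube connector lying along its x axis, 56 mm long, 22 mm diameter, with a square collar (28 x 28 mm, 12 mm long) at the middle on which it rests; origin under the middle, axis 14 mm above. May be absent.
- mask: small face mask lying on its blue round cushion (74 mm diameter, 12 mm thick), clear dome above up to 24 mm, white upright port tube of 23 mm diameter from 24 to 48 mm height in the middle; origin at the centre of the underside. May be absent.
- amber_bottle: bystander: amber medicine bottle, 52 mm diameter, 110 mm high
- carton: bystander: yellow carton, 50 x 90 x 45 mm
- gel_jar: bystander: white jar with a blue cap, 64 mm diameter, 80 mm high
Not all that is in view belongs to the job. Of the things shaped like the tub_mat, the blue one is meant.

How it is judged:
On the way, in this order (a step that is already met when the one before it is completed fails the run):
1. the lid is open on its stop (value of joint bath_lid above 1.65 rad), for 0.2 s.
2. with the tub's dial at the largest opening, all tablets are in the bath (x of tablet1 in the frame of bath between -0.08 and 0.08 m and y of tablet1 in the frame of bath between -0.13 and 0.13 m and z of each of tablet1, tablet2, tablet3, tablet4, tablet5 in the frame of bath below 0.09 m and x of tablet2 in the frame of bath between -0.08 and 0.08 m and y of tablet2 in the frame of bath between -0.13 and 0.13 m and x of tablet3 in the frame of bath between -0.08 and 0.08 m and y of tablet3 in the frame of bath between -0.13 and 0.13 m and x of tablet4 in the frame of bath between -0.08 and 0.08 m and y of tablet4 in the frame of bath between -0.13 and 0.13 m and x of tablet5 in the frame of bath between -0.08 and 0.08 m and y of tablet5 in the frame of bath between -0.13 and 0.13 m and value of joint dial above 3.6 rad), for 0.3 s.
At the end, for the whole second after the job is handed in: every part and tablet present has its origin within 80 mm (x) and 130 mm (y) of the bath's centre and below its rim; lid shut (under 0.03 rad); tub upright (tilt under 0.1 rad), still, its centre within 45 mm of its mat's centre (x of elbow1 in the frame of bath between -0.08 and 0.08 m and y of elbow1 in the frame of bath between -0.13 and 0.13 m and z of each of elbow1, elbow2, straight1, straight2, mask, tablet1, tablet2, tablet3, tablet4, tablet5 in the frame of bath below 0.09 m and x of elbow2 in the frame of bath between -0.08 and 0.08 m and y of elbow2 in the frame of bath between -0.13 and 0.13 m and x of straight1 in the frame of bath between -0.08 and 0.08 m and y of straight1 in the frame of bath between -0.13 and 0.13 m and x of straight2 in the frame of bath between -0.08 and 0.08 m and y of straight2 in the frame of bath between -0.13 and 0.13 m and x of mask in the frame of bath between -0.08 and 0.08 m and y of mask in the frame of bath between -0.13 and 0.13 m and x of tablet1 in the frame of bath between -0.08 and 0.08 m and y of tablet1 in the frame of bath between -0.13 and 0.13 m and x of tablet2 in the frame of bath between -0.08 and 0.08 m and y of tablet2 in the frame of bath between -0.13 and 0.13 m and x of tablet3 in the frame of bath between -0.08 and 0.08 m and y of tablet3 in the frame of bath between -0.13 and 0.13 m and x of tablet4 in the frame of bath between -0.08 and 0.08 m and y of tablet4 in the frame of bath between -0.13 and 0.13 m and x of tablet5 in the frame of bath between -0.08 and 0.08 m and y of tablet5 in the frame of bath between -0.13 and 0.13 m and horizontal distance between tub and tub_mat below 0.045 m and angle between tub's own z axis and vertical below 0.1 rad and height (world z) of tub below 0.01 m and linear speed of tub below 0.03 m/s and value of joint bath_lid below 0.03 rad); the robot touches nothing.
It fails at once if the lid slams shut (faster than 1.5 rad/s near shut) (value of joint bath_lid below 0.35 rad and velocity of joint bath_lid below -1.5 rad/s).
It fails at once if the lid is flung onto its open stop (faster than 1.5 rad/s near it) (value of joint bath_lid above 1.45 rad and velocity of joint bath_lid above 1.5 rad/s).
It fails at once if the bottle, carton or jar is moved by more than 30 mm (distance of any of amber_bottle, carton, gel_jar from where it was at the start of the episode above 0.03 m).
Of elbow1, elbow2, straight1, straight2, mask only 2 to 4 are there at a start; the rules pass over those that are not, and their reading is None.
Of tablet1, tablet2, tablet3, tablet4, tablet5 only 3 to 5 are there at a start; the rules pass over those that are not, and their reading is None.
At some moment in a run one of elbow1, elbow2, straight1, straight2, mask may be knocked a few centimetres aside while the robot is not near it.
It also fails if it takes over 210 s, if anything falls off the work surface, if the arm or the gripper's body presses on something with over 40 N, if the wrist force passes 120 N, or if a joint passes its speed limit or range.

## Working session

There is one attempt and no reset: what is moved stays moved. The work goes in short steps, Python scripts to look and compute and a tool call to move; the robot and the scene stay as the last step left them, time stands still between calls to the robot, and variables do not carry over. Pictures are saved under pics/ and viewed, about 12 in all and at most 16, crops included, and the job is handed in when it is done.

Besides the shell and the picture viewer there is one more tool, called after "Emit:" by a JSON object that holds its "name" and its "arguments", one argument or row to a line. move_arm: Moves the arm, as the interface text tells. Its arguments: {"type":"object","properties":{"series":{"type":"array"},"hand":{"type":"number"}},"required":["series"]}

```bash
ls; mkdir -p pics
cat > h.py <<'E'
import numpy as np, cv2
from plant import readout, eyes, manip
def shot(name, fn=None, crop=None, s=1):
    c=eyes.read_camera(name); im=c["img"][:,:,::-1]
    np.savez(f"{name}.npz",**c)
    if fn:
        if crop: im=im[crop[1]:crop[3],crop[0]:crop[2]]
        cv2.imwrite(f"pics/{fn}.png",cv2.resize(im,None,fx=s,fy=s,interpolation=cv2.INTER_CUBIC))
    return c
def world(c,u,v,z=None):
    K=c["mtx"];d=np.array([(u-K[0,2])/K[0,0],(v-K[1,2])/K[1,1],1.]);
    d=c["rotation"]@d
    if z is None:
        p=c["z_map"][int(v)-1:int(v)+2,int(u)-1:int(u)+2]; p=p[p>0]
        return c["eye"]+d*np.median(p)
    return c["eye"]+d*(z-c["eye"][2])/d[2]
def cloud(c):
    v,u=np.mgrid[0:400,0:640];K=c["mtx"];z=c["z_map"]
    P=np.stack([(u-K[0,2])/K[0,0]*z,(v-K[1,2])/K[1,1]*z,z],-1)
    P=P@c["rotation"].T+c["eye"]; P[z<=0]=np.nan
    return P
E
python3 - <<'E'
from h import *
a=shot("top","t0"); b=shot("scene","s0")
print(a["eye"],a["rotation"],a["mtx"]);print(b["eye"],b["rotation"])
print(readout.get_obs()); print([x for x in dir(manip) if x[0]!='_'],manip.tcp_to_grasp)
E
```

```text
pics
[ 0.33542371 -0.06991879  1.55512274] [-0.70112431  0.7110645  -0.04216316  0.03215972] [[509.85906575   0.         314.72543037]
 [  0.         509.85906575 201.65901773]
 [  0.           0.           1.        ]]
[ 0.92023848 -0.87785538  0.86980451] [ 0.87437741  0.23005633 -0.10698437 -0.41363337]
{'time_s': 0.1, 'joints': array([ 1.22839144e+00,  1.24479244e-01,  1.65152564e+00, -3.01787173e-05,
        1.36750625e+00, -8.26225175e-02]), 'dq': array([ 0.00063505, -0.00199806, -0.00410362,  0.00024323, -0.00053989,
        0.0007569 ]), 'tau': array([ 4.40036765e-04, -4.18880796e+01, -3.61093855e+01,  7.76441954e-02,
        4.61544469e-02, -6.23854316e-05]), 'eef_pos': array([0.16682083, 0.62762812, 0.21349148]), 'tcp_rot': array([ 0.7018153 , -0.09171955,  0.09145385, -0.70048484]), 'contact_force': array([ 0.1861116 , -0.13322661,  0.93715763]), 'wrist_torque': array([-0.0126005 ,  0.03220301, -0.01212467]), 'opening': 0.09507999069682325}
['PlanningError', 'sign_off', 'tcp_to_grasp'] 0.0188
```

View pics/t0.png

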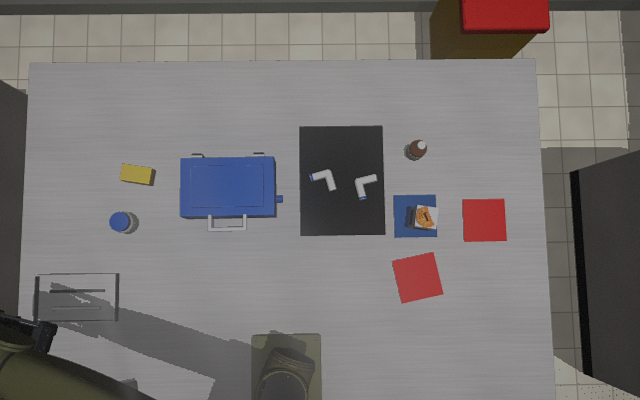

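View pics/s0.png

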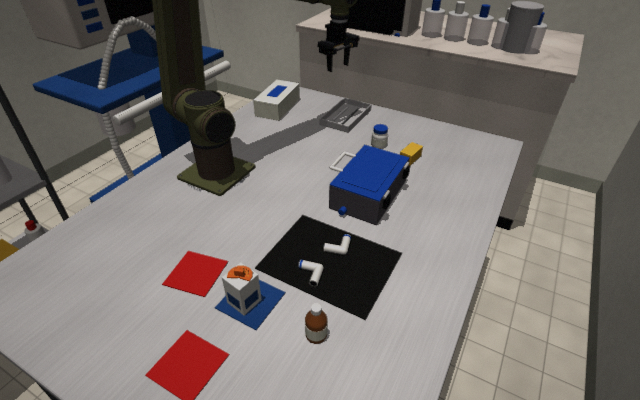

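Top view: bath with blue lid at (228,187), handle at (227,224); black mat with two white elbows at (323,180) and (366,186); tub with orange dial at (424,217) on the blue mat (415,216). Look‑alikes: red mats at (484,220) and (417,277) are decoys; the jar is at (122,222), carton (137,174), bottle (417,150), and a tray (78,297) is irrelevant. Next: measurements and one close crop.

```bash
cat >> h.py <<'E'
from scipy.spatial.transform import Rotation as Ro
_w,_c=world,cloud
def fix(c):
    c=dict(c); c["rotation"]=Ro.from_quat(c["rotation"]).as_matrix() if np.ndim(c["rotation"])==1 else c["rotation"]; return c
def world(c,u,v,z=None): return _w(fix(c),u,v,z)
def cloud(c): return _c(fix(c))
def to(p, yaw=None):
    "tool-axes shift to world TCP p; world heading (deg) of tool z (mod 180) -> roll units"
    o=readout.get_obs();R=Ro.from_quat(o["tcp_rot"]).as_matrix()
    print("t",round(o["time_s"],2),"eef",o["eef_pos"].round(4),"F",o["contact_force"].round(1),"open",round(o["opening"],4),"j",o["joints"].round(2))
    z=R[:,2];h=np.degrees(np.arctan2(z[1],z[0]));print("ztool heading",round(h,2),"down err",(R[:,1]-[0,0,-1]).round(4))
    if p is not None: print("shift",(R.T@(np.array(p)-o["eef_pos"])).round(4))
    if yaw is not None:
        d=(yaw-h+90)%180-90; print("roll units",round(-d/6,3),"alt",round(-(d-180*np.sign(d))/6,3))
def rect(P,m):
    q=P[m][:,:2].astype(np.float32); return cv2.minAreaRect(q)
E
cat > m1.py <<'E'
from h import *
c=dict(np.load("top.npz")); P=cloud(c); im=c["img"].astype(int); X,Y,Z=P[...,0],P[...,1],P[...,2]
r,g,b=im[...,0],im[...,1],im[...,2]
blue=(b>100)&(r<60)&(b>g+40)
uu=np.arange(640)[None,:]+0*r;vv=np.arange(400)[:,None]+0*r
lid=blue&(uu>175)&(uu<276)&(vv>150)&(vv<220)
print("lid",rect(P,lid&(Z>.07)),np.nanmedian(Z[lid]))
hd=(uu>195)&(uu<260)&(vv>216)&(vv<240)&(Z>.07)&(r>120)
print("handle",rect(P,hd),np.nanmedian(Z[hd]))
mat=(uu>385)&(uu<445)&(vv>190)&(vv<245)
m=mat&(Z<.02)&(b>r+40); print("bluemat",rect(P,m),np.nanmedian(Z[m]))
m=mat&(Z>.08); print("tub top",rect(P,m),np.nanmedian(Z[m]),np.nanmax(Z[m]))
for u0,u1 in((305,340),(348,382)):
    m=(uu>u0)&(uu<u1)&(vv>160)&(vv<210)&(Z>.008); m=m&((r>90)|(b>100)); print("elbow",rect(P,m),np.nanmax(Z[m]),m.sum())
    k=np.argmax((P[m]*0)[:,0]); 
kn=(uu>276)&(uu<288)&(vv>190)&(vv<206)&(b>r+40);print("knob",P[kn].min(0),P[kn].max(0))
for n,(u,v) in dict(bottle=(417,148),carton=(137,172),jar=(120,222)).items(): print(n,world(c,u,v))
im2=c["img"][:,:,::-1]
A=cv2.resize(im2[160:212,300:390],None,fx=5,fy=5,interpolation=cv2.INTER_CUBIC);B=cv2.resize(im2[190:242,390:444],None,fx=5,fy=5,interpolation=cv2.INTER_CUBIC)
cv2.imwrite("pics/c1.png",np.hstack([A,B]))
E
python3 m1.py
```

```text
lid ((0.5392442345619202, 0.11658168584108353), (0.16124746203422546, 0.17890910804271698), 0.11696593463420868) 0.10339319234455024
handle ((0.4279611110687256, 0.16075173020362854), (0.11216302961111069, 0.04000890254974365), 89.07278442382812) 0.10380571519967696
bluemat ((0.45306310057640076, -0.39929258823394775), (0.1302827149629593, 0.1273704469203949), 89.46022033691406) 0.002924697345250804
tub top ((0.4415847063064575, -0.40972447395324707), (0.06430426239967346, 0.06191197410225868), 81.03084564208984) 0.10456135054167293 0.13122040022262804
elbow ((0.5597294569015503, -0.11673777550458908), (0.06747130304574966, 0.0684591755270958), 15.917366981506348) 0.036464225743895406 267
elbow ((0.5420347452163696, -0.2517939507961273), (0.06617471575737, 0.06953808665275574), 14.10539722442627) 0.03643941126685757 270
knob [0.49974965 0.00582541 0.01271519] [0.51545274 0.0206934  0.04040117]
bottle [ 0.64309752 -0.39289683  0.09434706]
carton [0.59056916 0.4360551  0.04582985]
jar [0.4395712  0.47044137 0.07937944]
```

View pics/c1.png

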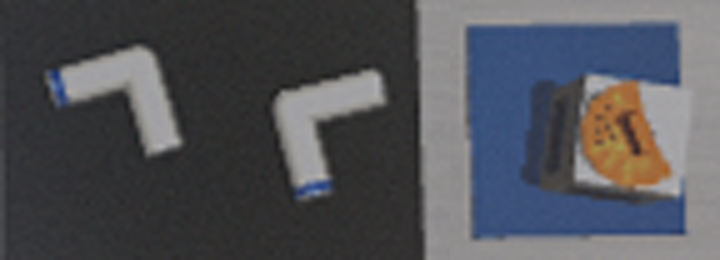

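Crop: elbow 1 corner at crop (145,55) with its blue band end at (57,88), elbow 2 corner at (285,100) with blue end (313,188); the tub sits near the blue mat's right edge, dial disc visible with a white sector at its right side. Sizes agree (68×68 elbow, 130 mat, 62 tub). Lid first.

Run:
```python
from h import *
c=dict(np.load("top.npz")); P=cloud(c); X,Y,Z=P[...,0],P[...,1],P[...,2]
m=(X>.45)&(X<.64)&(Y>0.015)&(Y<.31)&(Z>.085)&(Z<.115)
print("lid",rect(P,m))
h=(X>.39)&(X<.425)&(Y>.08)&(Y<.24)&(Z>.085)&(Z<.115);print("bar",rect(P,h),np.median(P[h],0))
ys=[]
for y in np.arange(.04,.29,.02):
    k=m&(abs(Y-y)<.008); ys.append((y,np.percentile(X[k],1)))
print("front edge slope",np.polyfit(*zip(*ys),1))
to([.414,.161,.2],0)
```

```text
lid ((0.5436979532241821, 0.16068486869335175), (0.1882305145263672, 0.26945382356643677), 0.5368951559066772)
bar ((0.41676124930381775, 0.16082386672496796), (0.01462259516119957, 0.11220961064100266), 0.8309503197669983) [0.41592297 0.15979311 0.103303  ]
front edge slope [-0.00806787  0.45492547]
t 0.1 eef [0.1668 0.6276 0.2135] F [ 0.2 -0.1  0.9] open 0.0951 j [ 1.23  0.12  1.65 -0.    1.37 -0.08]
ztool heading 75.12 down err [-0.0006 -0.0018  0.    ]
shift [ 0.3587  0.0142 -0.3875]
roll units 12.519 alt -17.481
```

Emit:
{"name": "move_arm", "arguments": {
  "series": [
    [[0.18, 0.007, -0.19, 6], [0.36, 0.014, -0.388, 12.4], [0.36, 0.014, -0.388, 12.4], [0.36, 0.014, -0.388, 12.4], [0.36, 0.014, -0.388, 12.4], [0.36, 0.014, -0.388, 12.4], [0.36, 0.014, -0.388, 12.4], [0.36, 0.014, -0.388, 12.4], [0.36, 0.014, -0.388, 12.4], [0.36, 0.014, -0.388, 12.4]]
  ],
  "hand": 80
}}

```text
time_s: 0.93
eef_pos: [0.3622, 0.2583, 0.2029]
tcp_rot: [0.514, -0.486, 0.486, -0.513]
contact_force: [0.5, 0.4, -0.0]
opening: 0.0653
```

```bash
python3 -c "
from h import *
to([.416,.161,.081],0.7)"
```

```text
t 0.93 eef [0.3622 0.2583 0.2029] F [ 0.5  0.4 -0. ] open 0.0653 j [ 0.5  -0.34  2.1  -0.    1.39  0.44]
ztool heading 3.17 down err [-0.0006 -0.0018  0.    ]
shift [0.0999 0.122  0.0484]
roll units 0.412 alt -29.588
```

Emit:
{"name": "move_arm", "arguments": {
  "series": [
    [[0.1, 0, 0.0484, 0.4], [0.1, 0, 0.0484, 0.4], [0.1, 0, 0.0484, 0.4], [0.1, 0, 0.0484, 0.4], [0.1, 0.04, 0.0484, 0.4], [0.1, 0.08, 0.0484, 0.4], [0.1, 0.1, 0.0484, 0.4], [0.1, 0.115, 0.0484, 0.4], [0.1, 0.122, 0.0484, 0.4], [0.1, 0.122, 0.0484, 0.4]]
  ]
}}

```text
time_s: 1.77
eef_pos: [0.4143, 0.1606, 0.0911]
tcp_rot: [0.508, -0.498, 0.495, -0.499]
contact_force: [-47.8, -14.3, 70.7]
opening: 0.0645
```

```bash
python3 -c "
from h import *
to([.416,.161,.081],0.7)
shot('wrist','w1')"
```

```text
t 1.77 eef [0.4143 0.1606 0.0911] F [-47.8 -14.3  70.7] open 0.0645 j [ 0.25 -0.23  2.2  -0.    1.18  0.24]
ztool heading 0.79 down err [-0.0114 -0.0064  0.0001]
shift [-0.0004  0.0101  0.0019]
roll units 0.015 alt -29.985
```

View pics/w1.png

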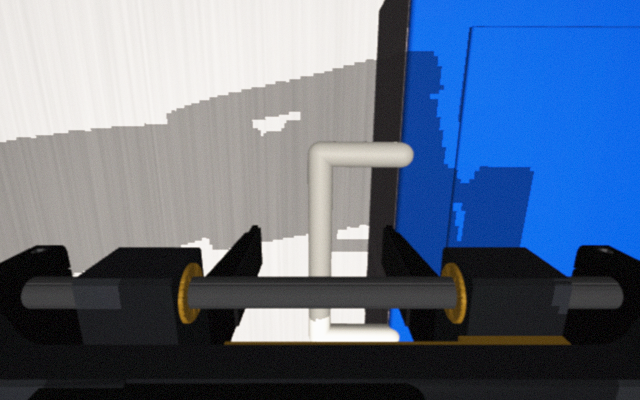

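The finger landed on the bath's rim (opening too wide); lift off and narrow the fingers.

Emit:
{"name": "move_arm", "arguments": {
  "series": [
    [[0, -0.02, 0, 0], [0, -0.04, 0, 0], [0, -0.06, 0, 0], [0, -0.06, 0, 0], [0, -0.06, 0, 0], [0, -0.06, 0, 0], [0, -0.06, 0, 0], [0, -0.06, 0, 0]]
  ],
  "hand": 175
}}

```text
time_s: 2.48
eef_pos: [0.4138, 0.1608, 0.1493]
tcp_rot: [0.509, -0.498, 0.495, -0.498]
contact_force: [0.2, -0.4, -0.5]
opening: 0.03
```

```bash
python3 -c "
from h import *
to([.416,.161,.083],0.7)
"
```

```text
t 2.48 eef [0.4138 0.1608 0.1493] F [ 0.2 -0.4 -0.5] open 0.03 j [ 0.25 -0.29  2.15 -0.    1.3   0.24]
ztool heading 0.8 down err [-0.014  -0.0071  0.0001]
shift [-0.0006  0.0663  0.0032]
roll units 0.017 alt -29.983
```

Emit:
{"name": "move_arm", "arguments": {
  "series": [
    [[0, 0.03, 0.003, 0], [0, 0.05, 0.003, 0], [0, 0.06, 0.003, 0], [0, 0.066, 0.003, 0], [0, 0.066, 0.003, 0], [0, 0.066, 0.003, 0]]
  ]
}}

```text
time_s: 2.98
eef_pos: [0.4161, 0.1604, 0.0836]
tcp_rot: [0.509, -0.498, 0.495, -0.498]
contact_force: [0.0, -0.2, 0.7]
opening: 0.03
```

Emit:
{"name": "move_arm", "arguments": {
  "series": [
    [[0, 0, 0, 0], [0, 0, 0, 0], [0, 0, 0, 0], [0, 0, 0, 0], [0, 0, 0, 0], [0, 0, 0, 0]]
  ],
  "hand": 255
}}

```text
time_s: 3.48
eef_pos: [0.4131, 0.1606, 0.0847]
tcp_rot: [0.511, -0.5, 0.493, -0.496]
contact_force: [-13.8, -0.6, 13.5]
opening: 0.0111
```

```bash
python3 -c "
from h import *
to(None)
o=readout.get_obs();R=Ro.from_quat(o['tcp_rot']).as_matrix()
g=o['eef_pos']-R[:,1]*.0188; H=np.array([.6236,.163,.0955]); print(g)
r=np.hypot(g[0]-H[0],g[2]-H[2]);a0=np.arctan2(g[2]-H[2],H[0]-g[0]);print(r,a0)
for a in np.arange(.09,1.78,.09): print(round(a,2),(R.T@(H+[-r*np.cos(a0+a),0,r*np.sin(a0+a)]-[g[0],H[1],g[2]])).round(3).tolist())
"
```

```text
t 3.48 eef [0.4131 0.1606 0.0847] F [-13.8  -0.6  13.5] open 0.0111 j [ 0.25 -0.21  2.2  -0.    1.17  0.24]
ztool heading 0.78 down err [-0.0227 -0.0072  0.0003]
[0.41347656 0.16077997 0.10347582]
0.21027475469054813 0.03793957440876542
0.09 [0.0, -0.019, 0.001]
0.18 [0.0, -0.038, 0.004]
0.27 [0.001, -0.056, 0.008]
0.36 [0.001, -0.074, 0.015]
0.45 [0.001, -0.091, 0.022]
0.54 [0.001, -0.108, 0.032]
0.63 [0.001, -0.123, 0.042]
0.72 [0.002, -0.138, 0.054]
0.81 [0.002, -0.151, 0.068]
0.9 [0.002, -0.163, 0.082]
0.99 [0.003, -0.174, 0.098]
1.08 [0.003, -0.184, 0.114]
1.17 [0.003, -0.192, 0.131]
1.26 [0.003, -0.198, 0.149]
1.35 [0.004, -0.203, 0.167]
1.44 [0.004, -0.206, 0.186]
1.53 [0.004, -0.207, 0.205]
1.62 [0.005, -0.207, 0.224]
1.71 [0.005, -0.205, 0.243]
```

Emit:
{"name": "move_arm", "arguments": {
  "series": [
    [[0, -0.019, 0.001, 0], [0, -0.038, 0.004, 0], [0.001, -0.056, 0.008, 0], [0.001, -0.074, 0.015, 0], [0.001, -0.091, 0.022, 0], [0.001, -0.108, 0.032, 0], [0.001, -0.123, 0.042, 0], [0.001, -0.138, 0.054, 0], [0.002, -0.151, 0.068, 0], [0.002, -0.163, 0.082, 0]]
  ]
}}

```text
time_s: 4.32
eef_pos: [0.4957, 0.1612, 0.2504]
tcp_rot: [0.513, -0.502, 0.49, -0.494]
contact_force: [-13.5, -1.9, 15.6]
opening: 0.0109
```

```bash
cat > arc.py <<'E'
from h import *
import sys
to(None)
o=readout.get_obs();R=Ro.from_quat(o['tcp_rot']).as_matrix()
g=o['eef_pos']-R[:,1]*.0188; H=np.array([.6236,.163,.0955]); print(g)
r=np.hypot(g[0]-H[0],g[2]-H[2]);a0=np.arctan2(g[2]-H[2],H[0]-g[0]);print(r,a0)
r=.208
for a in np.linspace(a0,float(sys.argv[1]),11)[1:]: print(round(a,2),(R.T@(H+[-r*np.cos(a),0,r*np.sin(a)]-[g[0],H[1],g[2]])).round(3).tolist())
E
python3 arc.py 1.76
```

```text
t 4.32 eef [0.4957 0.1612 0.2504] F [-13.5  -1.9  15.6] open 0.0109 j [ 0.21 -0.16  1.87 -0.    1.46  0.2 ]
ztool heading 0.81 down err [-0.0307 -0.007   0.0005]
[0.49632572 0.16133203 0.26917558]
0.21531825387234563 0.9383763492990924
1.02 [0.0, -0.004, 0.018]
1.1 [0.001, -0.013, 0.033]
1.18 [0.001, -0.021, 0.048]
1.27 [0.001, -0.027, 0.064]
1.35 [0.001, -0.032, 0.081]
1.43 [0.002, -0.035, 0.097]
1.51 [0.002, -0.038, 0.114]
1.6 [0.002, -0.038, 0.131]
1.68 [0.002, -0.038, 0.148]
1.76 [0.003, -0.036, 0.165]
```

Emit:
{"name": "move_arm", "arguments": {
  "series": [
    [[0, -0.006, 0.018, 0], [0.001, -0.015, 0.033, 0], [0.001, -0.023, 0.048, 0], [0.001, -0.03, 0.064, 0], [0.001, -0.035, 0.081, 0], [0.002, -0.038, 0.097, 0], [0.002, -0.041, 0.114, 0], [0.002, -0.041, 0.131, 0], [0.002, -0.041, 0.148, 0], [0.003, -0.039, 0.165, 0]]
  ]
}}

```text
time_s: 5.15
eef_pos: [0.6623, 0.1617, 0.2861]
tcp_rot: [0.512, -0.503, 0.49, -0.495]
contact_force: [-7.6, 4.4, 16.8]
opening: 0.0111
```

```bash
python3 arc.py 1.76; python3 -c "
from h import *
shot('scene','s1')"
```

```text
t 5.15 eef [0.6623 0.1617 0.2861] F [-7.6  4.4 16.8] open 0.0111 j [ 0.16  0.18  1.47 -0.    1.52  0.15]
ztool heading 0.82 down err [-0.0308 -0.005   0.0005]
[0.66292025 0.16179484 0.3048813 ]
0.21304133587205806 1.756426889557523
1.76 [-0.0, 0.005, -0.001]
1.76 [-0.0, 0.005, -0.001]
1.76 [-0.0, 0.005, -0.001]
1.76 [-0.0, 0.005, -0.0]
1.76 [-0.0, 0.005, -0.0]
1.76 [-0.0, 0.005, -0.0]
1.76 [-0.0, 0.005, -0.0]
1.76 [-0.0, 0.005, -0.0]
1.76 [-0.0, 0.005, -0.0]
1.76 [-0.0, 0.005, -0.0]
```

View pics/s1.png

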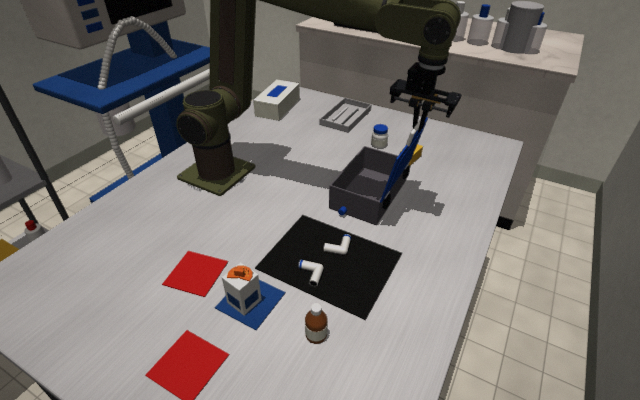

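The lid leans back past upright at (405,165) in the gripper. Ease it a bit onto the stop, release and rise.

Emit:
{"name": "move_arm", "arguments": {
  "series": [
    [[0, 0.005, 0.005, 0], [0, 0.006, 0.005, 0], [0, 0.006, 0.005, 0]]
  ]
}}

```text
time_s: 5.45
eef_pos: [0.662, 0.1615, 0.2856]
tcp_rot: [0.517, -0.506, 0.486, -0.49]
contact_force: [-23.5, -2.2, 18.2]
opening: 0.0111
```

Emit:
{"name": "move_arm", "arguments": {
  "series": [
    [[0, 0, 0, 0], [0, 0, 0, 0], [0, 0, 0, 0], [0, 0, 0, 0], [0, 0, 0, 0], [0, -0.02, 0, 0], [0, -0.05, 0, 0], [0, -0.09, 0, 0], [0, -0.09, -0.03, 0], [0, -0.09, -0.06, 0]]
  ],
  "hand": 185
}}

```text
time_s: 6.28
eef_pos: [0.6078, 0.1611, 0.3809]
tcp_rot: [0.515, -0.506, 0.487, -0.492]
contact_force: [0.5, 1.2, -0.1]
opening: 0.026
```

Run:
```python
from h import *
c=shot('top'); P=cloud(c);X,Y,Z=P[...,0],P[...,1],P[...,2]
m=(X>.6)&(X<.72)&(Y>.05)&(Y<.12)&(Z>.12)&(Z<.33)
i=np.argmax(np.where(m,Z,0)); print("lid top pt",P.reshape(-1,3)[i]); q=P[m]; print(np.polyfit(q[:,2],q[:,0],1))
to([.4416,-.4097,.25],None)
```

```text
lid top pt [0.66140959 0.11462244 0.30996912]
[0.18596492 0.605388  ]
t 6.33 eef [0.6022 0.1614 0.38  ] F [0.9 1.8 0.6] open 0.0262 j [0.17 0.05 1.46 0.   1.68 0.16]
ztool heading 0.89 down err [-0.0479 -0.0056  0.0012]
shift [ 0.5679  0.1407 -0.163 ]
```

Emit:
{"name": "move_arm", "arguments": {
  "series": [
    [[0.6, 0.08, -0.16, 0], [0.6, 0.08, -0.16, 0], [0.6, 0.08, -0.16, 0], [0.6, 0.08, -0.16, 0], [0.6, 0.08, -0.16, 0], [0.6, 0.08, -0.16, 0], [0.6, 0.08, -0.16, 0], [0.6, 0.08, -0.16, 0], [0.6, 0.08, -0.16, 0], [0.6, 0.08, -0.16, 0]]
  ],
  "hand": 120
}}

```text
time_s: 7.17
eef_pos: [0.5002, -0.2414, 0.3326]
tcp_rot: [0.517, -0.507, 0.485, -0.49]
contact_force: [0.7, -0.4, -1.1]
opening: 0.0502
```

```bash
python3 -c "
from h import *
to([.4416,-.46,.28],-9)"
```

```text
t 7.17 eef [ 0.5002 -0.2414  0.3326] F [ 0.7 -0.4 -1.1] open 0.0502 j [-0.53 -0.11  1.69 -0.03  1.6  -0.55]
ztool heading 0.88 down err [-0.048  -0.0055  0.0012]
shift [ 0.2174  0.0566 -0.0594]
roll units 1.647 alt -28.353
```

Emit:
{"name": "move_arm", "arguments": {
  "series": [
    [[0.217, 0.056, -0.06, 1.65], [0.217, 0.056, -0.06, 1.65], [0.217, 0.056, -0.06, 1.65], [0.217, 0.056, -0.06, 1.65], [0.217, 0.056, -0.06, 1.65], [0.217, 0.056, -0.06, 1.65], [0.217, 0.056, -0.06, 1.65], [0.217, 0.056, -0.06, 1.65], [0.217, 0.056, -0.06, 1.65]]
  ]
}}

```text
time_s: 7.92
eef_pos: [0.4412, -0.4593, 0.2802]
tcp_rot: [-0.473, 0.547, -0.528, 0.445]
contact_force: [0.4, 0.1, 0.4]
opening: 0.0505
```

```bash
python3 -c "
from h import *
c=shot('wrist','w2'); to(None); print(c['eye'],fix(c)['rotation'].round(3))"
```

```text
t 7.97 eef [ 0.4415 -0.4589  0.2808] F [-0.3  0.7  0.1] open 0.0503 j [-0.87  0.08  1.59 -0.04  1.5  -0.71]
ztool heading -8.98 down err [-0.0477 -0.0054  0.0012]
[ 0.45925464 -0.38684064  0.44875204] [[ 0.987 -0.138 -0.086]
 [-0.156 -0.953 -0.261]
 [-0.046  0.271 -0.961]]
```

View pics/w2.png

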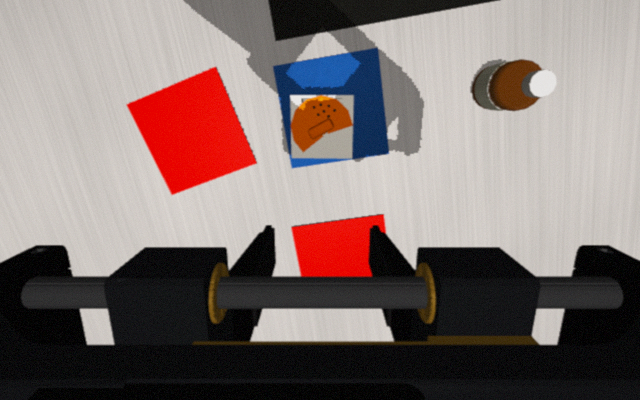

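```bash
cat > rec.py <<'E'
from h import *
def rectify(c,cen,z,half,fn,n=500):
    "north-up = world +x up, +y left"
    c=fix(c);K=c["mtx"];R=c["rotation"]
    pts=np.array([[cen[0]+half,cen[1]+half,z],[cen[0]+half,cen[1]-half,z],[cen[0]-half,cen[1]-half,z],[cen[0]-half,cen[1]+half,z]])
    q=(pts-c["eye"])@R; q=np.c_[q[:,0]/q[:,2]*K[0,0]+K[0,2],q[:,1]/q[:,2]*K[1,1]+K[1,2]].astype(np.float32)
    H=cv2.getPerspectiveTransform(q,np.float32([[0,0],[n,0],[n,n],[0,n]]))
    im=cv2.warpPerspective(c["img"][:,:,::-1],H,(n,n),flags=cv2.INTER_CUBIC)
    cv2.imwrite(f"pics/{fn}.png",im)
E
python3 - <<'E'
from rec import *
c=dict(np.load("wrist.npz"));P=cloud(c);X,Y,Z=P[...,0],P[...,1],P[...,2]
m=(Z>.09)&(Z<.14)&(X>.38)&(X<.52)&(Y>-.46)&(Y<-.34);r=rect(P,m);print(r)
m2=m&(Z>.117);print("bar top",rect(P,m2),np.median(P[m2],0),m2.sum()); print("mat",rect(P,(Z<.006)&(c['img'][...,2].astype(int)>c['img'][...,0]+40)&(X>.36)&(X<.54)&(Y<-.31)))
rectify(c,(.4416,-.4097),.106,.045,"r1")
E
```

```text
((0.4390181005001068, -0.4099782109260559), (0.06214414909482002, 0.06205682083964348), 80.9014892578125)
bar top ((0.4391034245491028, -0.4096930921077728), (0.023948635905981064, 0.009977888315916061), 19.343141555786133) [ 0.43932133 -0.40947206  0.12547612] 280
mat ((0.451956182718277, -0.5397315621376038), (0.4146527647972107, 0.1682005375623703), 89.30744171142578)
```

View pics/r1.png

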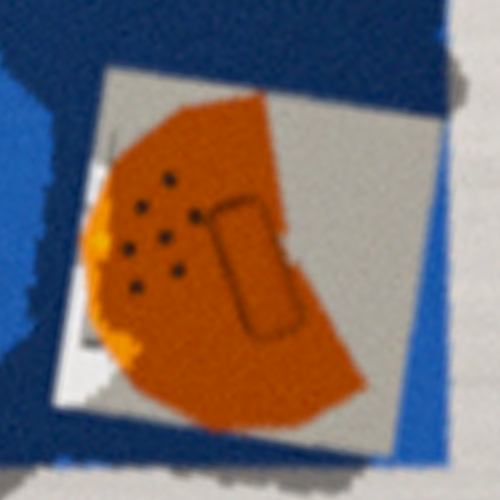

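Rectified view: bar centre (257,265), heading 19°, sprinkle holes to the left (+y), the window's edges peek out at (110,145) and (92,345). So the tub's +x points to world heading 81° and the dial is at ≈1.16 rad; about 151° CCW are needed.

```bash
python3 -c "
from h import *
to([.4392,-.4097,.16],-71); to([.4392,-.4097,.112])"
```

```text
t 7.97 eef [ 0.4415 -0.4589  0.2808] F [-0.3  0.7  0.1] open 0.0503 j [-0.87  0.08  1.59 -0.04  1.5  -0.71]
ztool heading -8.98 down err [-0.0477 -0.0054  0.0012]
shift [-0.0498  0.1205 -0.0044]
roll units 10.337 alt -19.663
t 7.97 eef [ 0.4415 -0.4589  0.2808] F [-0.3  0.7  0.1] open 0.0503 j [-0.87  0.08  1.59 -0.04  1.5  -0.71]
ztool heading -8.98 down err [-0.0477 -0.0054  0.0012]
shift [-0.0504  0.1685 -0.0021]
```

Emit:
{"name": "move_arm", "arguments": {
  "series": [
    [[-0.05, 0.03, -0.004, 1.2], [-0.05, 0.06, -0.004, 2.4], [-0.05, 0.1, -0.004, 3.6], [-0.05, 0.12, -0.004, 4.8], [-0.05, 0.12, -0.004, 6], [-0.05, 0.12, -0.004, 7.2], [-0.05, 0.12, -0.004, 8.4], [-0.05, 0.12, -0.004, 9.6], [-0.05, 0.12, -0.004, 10.34], [-0.05, 0.12, -0.004, 10.34]]
  ],
  "hand": 150
}}

```text
time_s: 8.8
eef_pos: [0.4406, -0.4084, 0.1615]
tcp_rot: [-0.134, 0.698, -0.697, 0.1]
contact_force: [-0.3, -0.0, 0.7]
opening: 0.0394
```

```bash
python3 -c "
from h import *
to([.4392,-.4097,.112],-71)"
```

```text
t 8.8 eef [ 0.4406 -0.4084  0.1615] F [-0.3 -0.   0.7] open 0.0394 j [-0.82  0.07  1.79 -0.04  1.3   0.43]
ztool heading -70.96 down err [-0.0465 -0.0065  0.0011]
shift [-0.0005  0.0495  0.0012]
roll units 0.007 alt -29.993
```

Emit:
{"name": "move_arm", "arguments": {
  "series": [
    [[0, 0.025, 0.001, 0], [0, 0.045, 0.001, 0], [0, 0.0495, 0.001, 0], [0, 0.0495, 0.001, 0]]
  ]
}}

```text
time_s: 9.13
eef_pos: [0.4381, -0.408, 0.1103]
tcp_rot: [-0.135, 0.699, -0.695, 0.101]
contact_force: [-0.2, 0.0, -0.3]
opening: 0.039
```

Emit:
{"name": "move_arm", "arguments": {
  "series": [
    [[0, 0, 0, 0], [0, 0, 0, 0], [0, 0, 0, 0], [0, 0, 0, 0], [0, 0, 0, 0], [0, 0, 0, -0.5], [0, 0, 0, -1.4], [0, 0, 0, -2.3], [0, 0, 0, -3.2], [0, 0, 0, -4.1]]
  ],
  "hand": 255
}}

```text
time_s: 9.97
eef_pos: [0.4386, -0.409, 0.1111]
tcp_rot: [-0.282, 0.659, -0.651, 0.249]
contact_force: [0.4, -1.6, 0.0]
opening: 0.0098
```

Emit:
{"name": "move_arm", "arguments": {
  "series": [
    [[0, 0, 0, -1], [0, 0, 0, -2], [0, 0, 0, -3], [0, 0, 0, -4], [0, 0, 0, -5], [0, 0, 0, -6], [0, 0, 0, -7], [0, 0, 0, -8], [0, 0, 0, -9], [0, 0, 0, -10]]
  ]
}}

```text
time_s: 10.8
eef_pos: [0.4395, -0.4104, 0.1123]
tcp_rot: [0.571, -0.444, 0.423, -0.546]
contact_force: [1.1, -1.2, -0.8]
opening: 0.01
```

```bash
python3 -c "
from h import *
to([.4392,-.4097,.112],80)"
```

```text
t 10.8 eef [ 0.4395 -0.4104  0.1123] F [ 1.1 -1.2 -0.8] open 0.01 j [-0.82  0.12  1.83 -0.04  1.21 -1.06]
ztool heading 14.36 down err [-0.0446 -0.0099  0.001 ]
shift [-0.0007  0.0003 -0.0001]
roll units -10.939 alt 19.061
```

Emit:
{"name": "move_arm", "arguments": {
  "series": [
    [[0, 0, 0, -1.1], [0, 0, 0, -2.2], [0, 0, 0, -3.3], [0, 0, 0, -4.4], [0, 0, 0, -5.5], [0, 0, 0, -6.6], [0, 0, 0, -7.7], [0, 0, 0, -8.8], [0, 0, 0, -9.9], [0, 0, 0, -10.6]]
  ]
}}

```text
time_s: 11.63
eef_pos: [0.4399, -0.411, 0.1128]
tcp_rot: [0.709, -0.087, 0.058, -0.698]
contact_force: [0.8, -0.7, -0.6]
opening: 0.0098
```

Emit:
{"name": "move_arm", "arguments": {
  "series": [
    [[0, 0, 0, -0.2], [0, 0, 0, -0.4], [0, 0, 0, -0.4], [0, 0, 0, -0.4]]
  ]
}}

```text
time_s: 11.97
eef_pos: [0.4399, -0.4111, 0.1129]
tcp_rot: [0.71, -0.073, 0.043, -0.699]
contact_force: [-0.3, -0.5, -1.1]
opening: 0.0096
```

```bash
python3 -c "
from h import *
to([.4392,-.4097,.112],80); print(readout.get_obs()['wrist_torque'])"
```

```text
t 11.97 eef [ 0.4399 -0.4111  0.1129] F [-0.3 -0.5 -1.1] open 0.0096 j [-0.82  0.12  1.83 -0.04  1.21 -2.21]
ztool heading 80.63 down err [-0.043  -0.0114  0.001 ]
shift [-0.0009  0.001   0.0013]
roll units 0.105 alt -29.895
[-0.16811495 -0.10631532  0.04261329]
```

Emit:
{"name": "move_arm", "arguments": {
  "series": [
    [[0, 0, 0, 0], [0, 0, 0, 0], [0, 0, 0, 0], [0, 0, 0, 0], [0, 0, 0, 0], [0, -0.03, 0, 0], [0, -0.07, 0, 0], [0, -0.11, 0, 0], [0.03, -0.14, 0, 0], [0.05, -0.14, 0, 0]]
  ],
  "hand": 150
}}

```text
time_s: 12.8
eef_pos: [0.4987, -0.4202, 0.2608]
tcp_rot: [0.713, -0.069, 0.048, -0.696]
contact_force: [0.2, 0.5, 1.3]
opening: 0.0391
```

Emit:
{"name": "move_arm", "arguments": {
  "series": [
    [[0, 0, 0, 1.1], [0, 0, 0, 2.2], [0, 0, 0, 3.3], [0, 0, 0, 4.4], [0, 0, 0, 5.5], [0, 0, 0, 6.6], [0, 0, 0, 7.7], [0, 0, 0, 8.8], [0, 0, 0, 9.9], [0, 0, 0, 11]]
  ],
  "hand": 0
}}

```text
time_s: 13.63
eef_pos: [0.4987, -0.4201, 0.2608]
tcp_rot: [0.571, -0.438, 0.43, -0.545]
contact_force: [-0.4, 1.0, 0.6]
opening: 0.0942
```

Run:
```python
from rec import *
to([.4392,-.45,.28],-9)
c=shot("wrist");P=cloud(c);X,Y,Z=P[...,0],P[...,1],P[...,2]
m=(Z>.09)&(Z<.14)&(X>.38)&(X<.52)&(Y>-.46)&(Y<-.34);print(rect(P,m),m.sum())
m2=m&(Z>.117);print("bar top",rect(P,m2),np.median(P[m2],0) if m2.any() else 0,m2.sum())
```

```text
t 13.63 eef [ 0.4987 -0.4201  0.2608] F [-0.4  1.   0.6] open 0.0942 j [-0.77  0.11  1.59 -0.04  1.45 -1.01]
ztool heading 14.22 down err [-0.0321 -0.0215  0.0007]
shift [ 0.0146 -0.0167 -0.0656]
roll units 3.87 alt -26.13
((0.42942512035369873, -0.4122743308544159), (0.062309812754392624, 0.06230945140123367), 9.688465118408203) 3456
bar top ((0.4295206069946289, -0.41212719678878784), (0.010131429880857468, 0.024046765640378), 79.51461791992188) [ 0.42987225 -0.41115953  0.12533834] 327
```

Emit:
{"name": "move_arm", "arguments": {
  "series": [
    [[0, 0, 0, 1.1], [0, 0, 0, 2.2], [0, 0, 0, 3.3], [0, 0, 0, 4.4], [0, 0, 0, 5.5], [0, 0, 0, 6.6], [0, 0, 0, 7.7], [0, 0, 0, 8.8], [0, 0, 0, 9.9], [0, 0, 0, 11]]
  ],
  "hand": 170
}}

```text
time_s: 14.52
eef_pos: [0.4987, -0.42, 0.2607]
tcp_rot: [0.242, -0.665, 0.672, -0.216]
contact_force: [0.3, 0.2, -0.7]
opening: 0.0347
```

Emit:
{"name": "move_arm", "arguments": {
  "series": [
    [[0, 0, 0, 1.1], [0, 0, 0, 2.2], [0, 0, 0, 3.3], [0, 0, 0, 4.4], [0, 0, 0, 5.5], [0, 0, 0, 6.6], [0, 0, 0, 7.7], [0, 0, 0, 8.1], [0, 0, 0, 8.1]]
  ]
}}

```text
time_s: 15.27
eef_pos: [0.4987, -0.42, 0.2607]
tcp_rot: [-0.055, -0.695, 0.712, 0.076]
contact_force: [0.0, 0.2, -0.3]
opening: 0.0317
```

Run:
```python
from rec import *
to([.4295,-.4122,.16],-100.5);to([.4295,-.4122,.112],-100.5)
```

```text
t 15.27 eef [ 0.4987 -0.42    0.2607] F [ 0.   0.2 -0.3] open 0.0317 j [-0.77  0.11  1.59 -0.04  1.45  1.  ]
ztool heading -100.65 down err [-0.0322 -0.0211  0.0007]
shift [0.0666 0.1026 0.0025]
roll units -0.024 alt 29.976
t 15.27 eef [ 0.4987 -0.42    0.2607] F [ 0.   0.2 -0.3] open 0.0317 j [-0.77  0.11  1.59 -0.04  1.45  1.  ]
ztool heading -100.65 down err [-0.0322 -0.0211  0.0007]
shift [0.0652 0.1506 0.0012]
roll units -0.024 alt 29.976
```

Emit:
{"name": "move_arm", "arguments": {
  "series": [
    [[0.04, 0.02, 0.002, 0], [0.066, 0.05, 0.002, 0], [0.066, 0.085, 0.002, 0], [0.066, 0.12, 0.002, 0], [0.065, 0.14, 0.001, 0], [0.065, 0.15, 0.001, 0], [0.065, 0.15, 0.001, 0], [0.065, 0.15, 0.001, 0]]
  ]
}}

```text
time_s: 15.93
eef_pos: [0.4302, -0.4124, 0.1133]
tcp_rot: [-0.055, -0.695, 0.713, 0.076]
contact_force: [0.2, -0.5, 0.7]
opening: 0.0317
```

Emit:
{"name": "move_arm", "arguments": {
  "series": [
    [[0, 0, 0, 0], [0, 0, 0, 0], [0, 0, 0, 0], [0, 0, 0, 0], [0, 0, 0, 0], [0, 0, 0, -0.6], [0, 0, 0, -1.2], [0, 0, 0, -1.8], [0, 0, 0, -2.4], [0, 0, 0, -3]]
  ],
  "hand": 255
}}

```text
time_s: 16.77
eef_pos: [0.4311, -0.4125, 0.1147]
tcp_rot: [0.058, -0.698, 0.713, -0.036]
contact_force: [0.8, 2.9, 4.0]
opening: 0.0101
```

Emit:
{"name": "move_arm", "arguments": {
  "series": [
    [[0, 0, 0, -0.5], [0, 0, 0, -1], [0, 0, 0, -1.5], [0, 0, 0, -2], [0, 0, 0, -2.4], [0, 0, 0, -2.4]]
  ]
}}

```text
time_s: 17.27
eef_pos: [0.4313, -0.4127, 0.1148]
tcp_rot: [0.147, -0.688, 0.7, -0.123]
contact_force: [0.8, -0.3, -0.9]
opening: 0.0099
```

```bash
python3 -c "
from h import *
to(None); print(readout.get_obs()['wrist_torque'])"
```

```text
t 17.27 eef [ 0.4313 -0.4127  0.1148] F [ 0.8 -0.3 -0.9] open 0.0099 j [-0.84  0.09  1.86 -0.04  1.19  0.37]
ztool heading -67.96 down err [-0.029  -0.0229  0.0007]
[-0.1118288  -0.15739689  0.02317796]
```

Emit:
{"name": "move_arm", "arguments": {
  "series": [
    [[0, 0, 0, 0], [0, 0, 0, 0], [0, 0, 0, 0], [0, 0, 0, 0], [0, 0, 0, 0], [0, -0.03, 0, 0], [0, -0.07, 0, 0], [0, -0.11, 0, 0], [0, -0.14, 0, 0], [0.0, -0.14, 0, 0]]
  ],
  "hand": 150
}}

```text
time_s: 18.1
eef_pos: [0.438, -0.4121, 0.2642]
tcp_rot: [0.144, -0.684, 0.704, -0.126]
contact_force: [0.4, -0.8, 1.5]
opening: 0.0392
```

```bash
cat > tub.py <<'E'
from rec import *
def tub(c):
    P=cloud(c);X,Y,Z=P[...,0],P[...,1],P[...,2]
    m=(Z>.09)&(Z<.14)&(X>.36)&(X<.54)&(Y>-.5)&(Y<-.3);print(rect(P,m),m.sum())
    m2=m&(Z>.117);print("bar top",rect(P,m2),np.median(P[m2],0) if m2.any() else 0,m2.sum())
to(None)
c=shot("wrist");tub(c)
E
python3 tub.py; python3 -c "
from rec import *
rectify(dict(np.load('wrist.npz')),(.43,-.412),.106,.05,'r2',400)"
```

```text
t 18.1 eef [ 0.438  -0.4121  0.2642] F [ 0.4 -0.8  1.5] open 0.0392 j [-0.83 -0.01  1.71 -0.04  1.43  0.37]
ztool heading -67.96 down err [-0.0192 -0.0336  0.0007]
((0.42943161725997925, -0.41337263584136963), (0.06254273653030396, 0.06194140389561653), 22.13159942626953) 3202
bar top ((0.4300421178340912, -0.4133670926094055), (0.023427089676260948, 0.009431985206902027), 21.619985580444336) [ 0.4309407  -0.41284709  0.12538861] 280
```

View pics/r2.png

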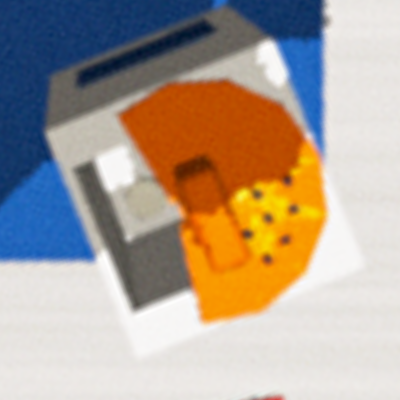

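The largest opening now lies over the dark window (150,240), with a tablet visible at (145,200); bar and tub edges agree (21.6° / 22.1°), so the dial is at ≈3.8. Now grasp the tub across its ±y faces.

Emit:
{"name": "move_arm", "arguments": {
  "series": [
    [[0, 0, 0, -1.1], [0, 0, 0, -2.2], [0, 0, 0, -3.3], [0, 0, 0, -4.4], [0, 0, 0, -5.5], [0, 0, 0, -6.6], [0, 0, 0, -7.7], [0, 0, 0, -8.8], [0, 0, 0, -9.9], [0, 0, 0, -11]]
  ],
  "hand": 0
}}

```text
time_s: 18.98
eef_pos: [0.4364, -0.4106, 0.258]
tcp_rot: [0.506, -0.506, 0.508, -0.48]
contact_force: [0.3, 0.7, -0.5]
opening: 0.0942
```

Emit:
{"name": "move_arm", "arguments": {
  "series": [
    [[0, 0, 0, -1.1], [0, 0, 0, -2.2], [0, 0, 0, -3.3], [0, 0, 0, -4.0], [0, 0, 0, -4.0], [0, 0, 0, -4.0]]
  ]
}}

```text
time_s: 19.48
eef_pos: [0.4359, -0.4101, 0.2563]
tcp_rot: [0.6, -0.397, 0.391, -0.574]
contact_force: [0.4, 0.6, -0.3]
opening: 0.0948
```

Run:
```python
from rec import *
to([.4298,-.4134,.19],22);to([.4298,-.4134,.055],22)
```

```text
t 19.48 eef [ 0.4359 -0.4101  0.2563] F [ 0.4  0.6 -0.3] open 0.0948 j [-0.83 -0.01  1.72 -0.04  1.43 -1.21]
ztool heading 22.2 down err [-0.0267 -0.0256  0.0007]
shift [-0.0002  0.0665 -0.0046]
roll units 0.034 alt -29.966
t 19.48 eef [ 0.4359 -0.4101  0.2563] F [ 0.4  0.6 -0.3] open 0.0948 j [-0.83 -0.01  1.72 -0.04  1.43 -1.21]
ztool heading 22.2 down err [-0.0267 -0.0256  0.0007]
shift [-0.002   0.2014  0.    ]
roll units 0.034 alt -29.966
```

Emit:
{"name": "move_arm", "arguments": {
  "series": [
    [[0, 0.03, -0.004, 0], [0, 0.066, -0.0045, 0], [0, 0.1, -0.004, 0], [0, 0.13, -0.003, 0], [-0.001, 0.16, -0.002, 0], [-0.002, 0.18, -0.001, 0], [-0.002, 0.195, 0, 0], [-0.002, 0.2015, 0, 0], [-0.002, 0.2015, 0, 0]]
  ]
}}

```text
time_s: 20.23
eef_pos: [0.4285, -0.4121, 0.0523]
tcp_rot: [0.599, -0.399, 0.39, -0.574]
contact_force: [-0.2, 0.3, -0.3]
opening: 0.0948
```

Emit:
{"name": "move_arm", "arguments": {
  "series": [
    [[0, 0, 0, 0], [0, 0, 0, 0], [0, 0, 0, 0], [0, 0, 0, 0], [0, 0, 0, 0], [0, 0, 0, 0]]
  ],
  "hand": 255
}}

```text
time_s: 20.73
eef_pos: [0.4293, -0.4124, 0.0533]
tcp_rot: [0.599, -0.398, 0.391, -0.574]
contact_force: [0.4, 0.2, 2.5]
opening: 0.063
```

Emit:
{"name": "move_arm", "arguments": {
  "series": [
    [[0, -0.01, 0, 0], [0, -0.03, 0, 0], [0, -0.06, 0, 0], [0, -0.1, 0, 0], [0, -0.14, 0, 0], [0, -0.14, 0, 0]]
  ]
}}

```text
time_s: 21.23
eef_pos: [0.4364, -0.4125, 0.204]
tcp_rot: [0.6, -0.393, 0.396, -0.573]
contact_force: [0.7, -1.3, -1.2]
opening: 0.0631
```

Run:
```python
from rec import *
to([.505,-.05,.2],0.6)
```

```text
t 21.23 eef [ 0.4364 -0.4125  0.204 ] F [ 0.7 -1.3 -1.2] open 0.0631 j [-0.83  0.02  1.78 -0.04  1.33 -1.21]
ztool heading 22.11 down err [-0.0175 -0.0347  0.0008]
shift [-0.3099 -0.0097  0.2   ]
roll units 3.585 alt -26.415
```

Emit:
{"name": "move_arm", "arguments": {
  "series": [
    [[-0.31, -0.01, 0.2, 0.6], [-0.31, -0.01, 0.2, 1.2], [-0.31, -0.01, 0.2, 1.8], [-0.31, -0.01, 0.2, 2.4], [-0.31, -0.01, 0.2, 3.0], [-0.31, -0.01, 0.2, 3.6], [-0.31, -0.01, 0.2, 3.6], [-0.31, -0.01, 0.2, 3.6], [-0.31, -0.01, 0.2, 3.6], [-0.31, -0.01, 0.2, 3.6]]
  ]
}}

```text
time_s: 22.07
eef_pos: [0.505, -0.0446, 0.1999]
tcp_rot: [0.516, -0.493, 0.5, -0.491]
contact_force: [0.3, -0.2, -2.4]
opening: 0.0621
```

Run:
```python
from rec import *
to([.505,-.02,.118],0.6)
c=shot('scene','s2'); P=cloud(c)
c=shot('top');P=cloud(c);X,Y,Z=P[...,0],P[...,1],P[...,2]
m=(Z>.08)&(Z<.1)&(X>.46)&(X<.6)&(Y<.06)&(Y>-.02); print("rim -y", np.percentile(Y[m],[2,50,98]),m.sum())
```

```text
t 22.07 eef [ 0.505  -0.0446  0.1999] F [ 0.3 -0.2 -2.4] open 0.0621 j [-0.17 -0.18  1.97 -0.04  1.36 -0.18]
ztool heading 0.86 down err [-0.0176 -0.0318  0.0007]
shift [-0.0271  0.081   0.0019]
roll units 0.044 alt -29.956
rim -y [0.0256625  0.02810459 0.03097658] 46
```

View pics/s2.png

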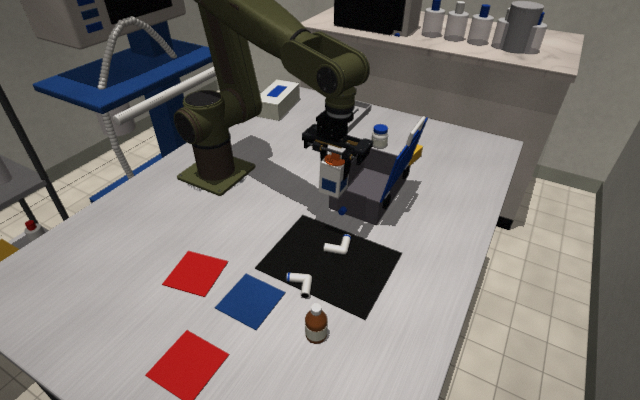

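The tub hangs upright in the gripper at (333,175) in front of the bath's −y wall; the elbow at (300,283) was knocked aside since the start (to be re-measured). Now tip it over the rim.

Emit:
{"name": "move_arm", "arguments": {
  "series": [
    [[0, 0.03, 0.002, 0], [-0.01, 0.06, 0.002, 0], [-0.02, 0.081, 0.002, 0], [-0.027, 0.081, 0.002, 0], [-0.034, 0.081, 0.002, 0], [-0.041, 0.081, 0.002, 0], [-0.048, 0.081, 0.002, 0], [-0.055, 0.08, 0.002, 0], [-0.062, 0.08, 0.002, 0], [-0.066, 0.08, 0.002, 0]]
  ]
}}

```text
time_s: 23.0
eef_pos: [0.5059, 0.0104, 0.1216]
tcp_rot: [0.519, -0.489, 0.504, -0.488]
contact_force: [-5.3, -15.7, 6.8]
opening: 0.0618
```

Run:
```python
from rec import *
to([.505,.057,.116],0.6)
c=shot('scene','s3',(280,110,430,230),4)
```

```text
t 23.0 eef [0.5059 0.0104 0.1216] F [ -5.3 -15.7   6.8] open 0.0618 j [-0.06 -0.11  2.05 -0.05  1.22 -0.05]
ztool heading 0.77 down err [-0.0151 -0.0468  0.0012]
shift [-0.0468  0.0034 -0.0001]
roll units 0.029 alt -29.971
```

View pics/s3.png

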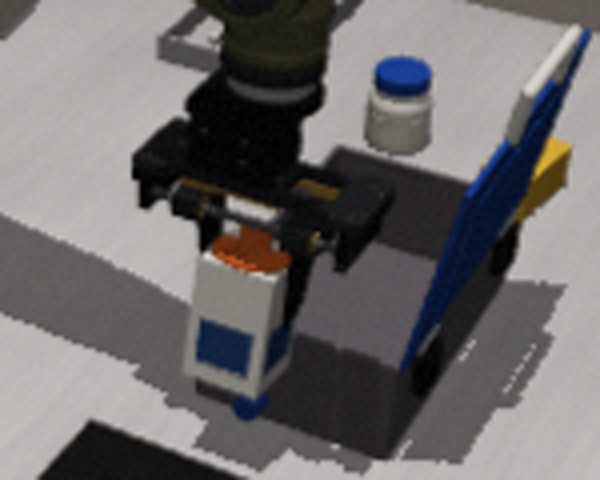

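Emit:
{"name": "move_arm", "arguments": {
  "series": [
    [[-0.008, 0.002, 0, 0], [-0.017, 0.002, 0, 0], [-0.026, 0.003, 0, 0], [-0.035, 0.003, 0, 0], [-0.044, 0.004, 0, 0], [-0.051, 0.006, 0, 0], [-0.053, 0.012, 0, 0], [-0.053, 0.018, 0, 0], [-0.053, 0.024, 0, 0], [-0.053, 0.026, 0, 0]]
  ]
}}

```text
time_s: 23.88
eef_pos: [0.509, 0.0624, 0.0989]
tcp_rot: [0.517, -0.486, 0.507, -0.49]
contact_force: [-3.1, -1.2, 13.1]
opening: 0.0617
```

Run:
```python
from rec import *
to([.505,.057,.096],0.6)
c=shot('scene','s4',(280,110,430,230),4)
```

```text
t 23.88 eef [0.509  0.0624 0.0989] F [-3.1 -1.2 13.1] open 0.0617 j [ 0.04 -0.07  2.05 -0.05  1.17  0.05]
ztool heading 0.81 down err [-0.0052 -0.0477  0.0012]
shift [ 0.0052  0.0031 -0.004 ]
roll units 0.034 alt -29.966
```

View pics/s4.png

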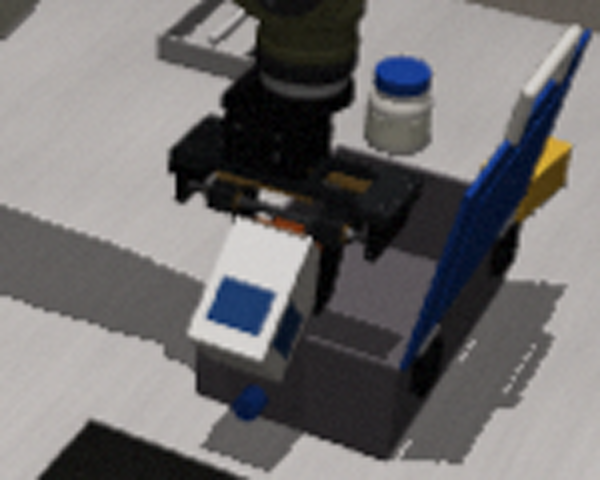

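```bash
cat > tilt.py <<'E'
from rec import *
c=shot('scene');P=cloud(c);X,Y,Z=P[...,0],P[...,1],P[...,2]
im=c['img'].astype(int)
m=(abs(X-.507)<.02)&(Y>-.1)&(Y<.2)&(Z>.04)&(Z<.2)&(im.min(-1)>90)
q=P[m]; print(m.sum())
# print profile (y,z) in x-middle, white label face
for y in np.arange(-.08,.16,.01):
    k=m&(abs(Y-y)<.005)
    if k.sum()>2: print(round(y,3),Z[k].min().round(4),Z[k].max().round(4),k.sum())
o=(im[...,0]>130)&(im[...,2]<60)&(abs(X-.507)<.06)&(Y>-.1)&(Y<.2)&(Z>.03)
if o.any(): print("orange",P[o].mean(0),P[o].min(0),P[o].max(0),o.sum())
E
python3 tilt.py
```

```text
292
-0.04 0.1105 0.1312 52
-0.03 0.1085 0.1321 24
-0.02 0.1375 0.1424 4
-0.01 0.1454 0.1539 4
-0.0 0.1479 0.1612 40
0.01 0.1527 0.1708 59
0.02 0.163 0.1758 51
0.03 0.1676 0.1831 53
0.04 0.1939 0.1961 3
```

```bash
cat > prof.py <<'E'
from rec import *
import sys
x0=float(sys.argv[1]) if len(sys.argv)>1 else .507
G=np.full((24,34),'.')
for n in ('scene','top','wrist'):
    c=shot(n);P=cloud(c);X,Y,Z=P[...,0],P[...,1],P[...,2];im=c['img'].astype(int)
    s=(abs(X-x0)<.028)&(Y>-.08)&(Y<.09)&(Z>.0)&(Z<.24)
    for y,z,(r,g,b) in zip(Y[s],Z[s],im[s]):
        i=23-int(z/.01);j=33-int((y+.08)/.005)
        k='O' if r>110 and b<70 else 'W' if min(r,g,b)>95 else 'B' if b>r+40 else 'd'
        if G[i,j] in '.d': G[i,j]=k
print("left y=.09 -> right y=-.08 (5mm/col), top z=.24 (10mm/row)")
for i,r in enumerate(G): print(f"{.23-.01*i:.2f} "+''.join(r))
to(None)
E
python3 prof.py
```

```text
left y=.09 -> right y=-.08 (5mm/col), top z=.24 (10mm/row)
0.23 ddddddddddd.......................
0.22 ddddddd.ddd.......................
0.21 ddddddd.ddd.......................
0.20 dddd...ddd.d......................
0.19 O........WWdd.....................
0.18 O........dOWW.....................
0.17 ..OOO.d..dWWWWWW..................
0.16 ...OOOOO....WWWWWW................
0.15 .....OOO.....WWWWWWWW.............
0.14 ....W...........WWWWWWB...........
0.13 ...WW......dddddd.d.WWWWWW........
0.12 ....WWW..........d.dddBBWWWW......
0.11 ............dd.........W.WW.......
0.10 ...........dd.ddddd....dWW........
0.09 ...................ddddd..........
0.08 ............d.......dd............
0.07 ..................ddd.............
0.06 ............d.....d...............
0.05 ............dd....................
0.04 ...........Wdd....................
0.03 ...........ddBB.B.................
0.02 ...........ddBBBBB................
0.01 ...........dddd.BB............dd..
0.00 WWWWWdWdWWWddWWWWWWWWWWWWWWWdddddd
t 24.13 eef [0.509  0.0623 0.0988] F [ 0.9 -2.8  6.3] open 0.0618 j [ 0.04 -0.07  2.05 -0.05  1.17  0.05]
ztool heading 0.81 down err [-0.0049 -0.0478  0.0012]
```

Emit:
{"name": "move_arm", "arguments": {
  "series": [
    [[0, -0.01, 0, 0], [0, -0.02, 0, 0], [0, -0.03, 0, 0], [0, -0.04, 0, 0], [0, -0.045, 0, 0], [0, -0.045, 0, 0]]
  ]
}}

```text
time_s: 24.63
eef_pos: [0.5102, 0.0646, 0.1457]
tcp_rot: [0.516, -0.485, 0.508, -0.491]
contact_force: [-0.3, -1.3, -2.8]
opening: 0.0616
```

```bash
python3 prof.py
```

```text
left y=.09 -> right y=-.08 (5mm/col), top z=.24 (10mm/row)
0.23 ...dddd..ddd......................
0.22 ....d.ddOOWWWW....................
0.21 ..OOOOdd...WWWWWW.................
0.20 ....dOO....dWWWWWWW...............
0.19 ....OO......d..WWWWWWB............
0.18 ..WWW......dd.dddWBBWWWWW.........
0.17 ..WWWW.......ddddddddWWWWWW.......
0.16 .....WW.....dd.........WWWW.......
0.15 ..........dddddddddd...dWW........
0.14 ..................d.dddd..........
0.13 ....................dd............
0.12 ................ddddd.............
0.11 ..................d...............
0.10 ..................................
0.09 ...........dWd....................
0.08 ...........Wddd...................
0.07 ...........ddd....................
0.06 ...........ddd....................
0.05 ...........ddd....................
0.04 ...........ddd....................
0.03 ...........ddBBBBB................
0.02 ...........ddBBBBB................
0.01 .........dWddd..BB......WW..dd....
0.00 WdWWdWWWWWWddWWWWWWWWWWWWWWWdddddd
t 24.78 eef [0.5087 0.0644 0.1431] F [-0.   0.1 -3.1] open 0.0617 j [ 0.05 -0.12  2.02 -0.05  1.25  0.05]
ztool heading 0.81 down err [-0.0062 -0.0478  0.0012]
```

The tub lifted along, held at about 50°. I'll lay it on its side inside the bath (nothing can spill outside) and regrasp it at mid-length.

Emit:
{"name": "move_arm", "arguments": {
  "series": [
    [[-0.03, -0.002, 0, 0], [-0.06, -0.004, 0, 0], [-0.09, -0.004, 0, 0], [-0.105, -0.004, 0, 0], [-0.105, 0.025, 0, 0], [-0.105, 0.05, 0, 0], [-0.105, 0.075, 0, 0], [-0.105, 0.09, 0, 0], [-0.105, 0.098, 0, 0], [-0.105, 0.1, 0, 0]]
  ]
}}

```text
time_s: 25.62
eef_pos: [0.5046, 0.164, 0.0355]
tcp_rot: [0.518, -0.487, 0.506, -0.488]
contact_force: [-0.1, -0.1, -3.6]
opening: 0.0618
```

```bash
python3 -c "
from h import *
to([.509,.17,.034])"
```

```text
t 25.62 eef [0.5046 0.164  0.0355] F [-0.1 -0.1 -3.6] open 0.0618 j [ 0.24  0.06  2.04 -0.05  1.06  0.25]
ztool heading 0.8 down err [-0.0111 -0.049   0.0013]
shift [-0.006   0.0011  0.0045]
```

Emit:
{"name": "move_arm", "arguments": {
  "series": [
    [[0, 0.004, 0, 0], [0, 0.008, 0, 0], [0, 0.011, 0, 0], [0, 0.011, 0, 0]]
  ]
}}

```text
time_s: 25.95
eef_pos: [0.507, 0.1661, 0.0287]
tcp_rot: [0.516, -0.487, 0.506, -0.49]
contact_force: [-3.6, 6.4, 8.2]
opening: 0.0619
```

Emit:
{"name": "move_arm", "arguments": {
  "series": [
    [[0, 0, 0, 0], [0, 0, 0, 0], [0, 0, 0, 0], [0, 0, 0, 0], [0, 0, 0, 0], [0, -0.02, 0, 0], [0, -0.06, 0, 0], [0, -0.1, 0, 0], [0, -0.14, 0, 0], [0, -0.18, 0, 0]]
  ],
  "hand": 0
}}

```text
time_s: 26.78
eef_pos: [0.508, 0.1735, 0.2102]
tcp_rot: [0.516, -0.487, 0.506, -0.49]
contact_force: [0.6, 0.2, 0.7]
opening: 0.0952
```

Emit:
{"name": "move_arm", "arguments": {
  "series": [
    [[0.04, -0.03, -0.02, 0], [0.08, -0.05, -0.04, 0], [0.1, -0.05, -0.06, 0], [0.1, -0.05, -0.06, 0], [0.1, -0.05, -0.06, 0], [0.1, -0.05, -0.06, 0]]
  ]
}}

```text
time_s: 27.28
eef_pos: [0.4496, 0.075, 0.2648]
tcp_rot: [0.515, -0.488, 0.507, -0.49]
contact_force: [-0.4, 0.7, -0.0]
opening: 0.0949
```

Run:
```python
from rec import *
to(None)
a=shot('wrist'); b=shot('top')
i=cv2.resize(b['img'][130:240,160:290,::-1],(0,0),fx=3,fy=3,interpolation=cv2.INTER_CUBIC)
j=a['img'][:,:,::-1][:330]; j=cv2.resize(j,(410,211))
k=np.zeros((330,800,3),np.uint8); k[:,:390]=i; k[:211,390:]=j; cv2.imwrite('pics/b1.png',k)
```

```text
t 27.28 eef [0.4496 0.075  0.2648] F [-0.4  0.7 -0. ] open 0.0949 j [ 0.08 -0.34  1.99 -0.04  1.5   0.07]
ztool heading 0.63 down err [-0.006  -0.0444  0.001 ]
```

View pics/b1.png

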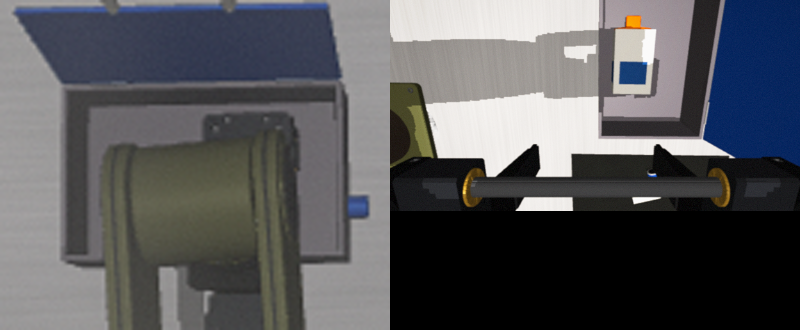

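The tub lies on its side in the bath, dial toward +y (wrist part: tub at (633,60), dial (633,22)). Measure it and regrasp at mid-length.

Run:
```python
from rec import *
c=dict(np.load('wrist.npz'));P=cloud(c);X,Y,Z=P[...,0],P[...,1],P[...,2]
m=(X>.462)&(X<.61)&(Y>.035)&(Y<.29)&(Z>.055)&(Z<.08)&((X<.6))
print(rect(P,m),np.median(Z[m]),m.sum())
im=c['img'].astype(int);o=(im[...,0]>150)&(im[...,2]<60)&(Y>0.03);print("dial",P[o].min(0),P[o].max(0))
# small white things on bath floor
w=(X>.465)&(X<.61)&(Y>.04)&(Y<.29)&(Z>.007)&(Z<.03)&(im.min(-1)>190);n,l,s,ce=cv2.connectedComponentsWithStats(w.astype(np.uint8))
for i in range(1,n):
    if s[i,4]>8: print(ce[i],s[i,4],np.median(P[l==i],0))
```

```text
((0.5058090686798096, 0.14786823093891144), (0.1035945862531662, 0.062416475266218185), 89.6803970336914) 0.0666192588537029 6354
dial [0.39862686 0.10148297 0.03682079] [0.53010418 0.21858648 0.36339768]
```

Run:
```python
from rec import *
to([.506,.146,.12],0.2);to([.506,.146,.027],0.2)
```

```text
t 27.38 eef [0.4496 0.0757 0.2639] F [ 0.7 -0.5 -0.3] open 0.0953 j [ 0.08 -0.34  1.99 -0.04  1.5   0.07]
ztool heading 0.72 down err [-0.0083 -0.0446  0.001 ]
shift [-0.0759  0.1401  0.0586]
roll units 0.087 alt -29.913
t 27.38 eef [0.4496 0.0757 0.2639] F [ 0.7 -0.5 -0.3] open 0.0953 j [ 0.08 -0.34  1.99 -0.04  1.5   0.07]
ztool heading 0.72 down err [-0.0083 -0.0446  0.001 ]
shift [-0.08    0.233   0.0594]
roll units 0.087 alt -29.913
```

Emit:
{"name": "move_arm", "arguments": {
  "series": [
    [[-0.03, 0.02, 0.025, 0.08], [-0.06, 0.05, 0.05, 0.08], [-0.075, 0.08, 0.0586, 0.08], [-0.076, 0.115, 0.0586, 0.08], [-0.076, 0.14, 0.0586, 0.08], [-0.077, 0.17, 0.0588, 0.08], [-0.078, 0.2, 0.059, 0.08], [-0.079, 0.22, 0.0594, 0.08], [-0.08, 0.232, 0.0594, 0.08], [-0.08, 0.233, 0.0594, 0.08]]
  ]
}}

```text
time_s: 28.22
eef_pos: [0.517, 0.1481, 0.0318]
tcp_rot: [0.509, -0.484, 0.512, -0.494]
contact_force: [20.8, -0.5, 9.1]
opening: 0.0946
```

Emit:
{"name": "move_arm", "arguments": {
  "series": [
    [[0, 0, 0, 0], [0, 0, 0, 0], [0, 0, 0, 0], [0, 0, 0, 0], [0, 0, 0, 0], [0, 0, 0, 0]]
  ],
  "hand": 255
}}

```text
time_s: 28.72
eef_pos: [0.5134, 0.1481, 0.0298]
tcp_rot: [0.511, -0.486, 0.51, -0.492]
contact_force: [-3.3, -0.3, 0.9]
opening: 0.0617
```

Emit:
{"name": "move_arm", "arguments": {
  "series": [
    [[0, -0.01, 0, 0], [0, -0.03, 0, 0], [0, -0.06, 0, 0], [0, -0.09, 0, 0], [0, -0.12, 0, 0], [0, -0.12, 0, 0]]
  ]
}}

```text
time_s: 29.22
eef_pos: [0.5158, 0.1544, 0.1561]
tcp_rot: [0.508, -0.484, 0.512, -0.495]
contact_force: [1.8, 0.2, -2.2]
opening: 0.0621
```

```bash
sed -i 's/Y<.09)/Y<.23)/; s/33-int((y+.08)\/.005)/60-int((y+.08)\/.005)/; s/(24,34)/(24,62)/; s/y=.09/y=.22/' prof.py; python3 prof.py; python3 -c "
from h import *
to([.506,.077,.15]); to([.506,.077,.088])"
```

```text
left y=.22 -> right y=-.08 (5mm/col), top z=.24 (10mm/row)
0.23 ......ddddddd.d.dd.d..........................................
0.22 ............d.ddd.............................................
0.21 ...........dddddd.............................................
0.20 ...........ddddWW.............................................
0.19 ....WWWWWWWWWWWdWWWWWWWWWW....................................
0.18 ...OOWWWWWWWWW..WWWBBBWWWd....................................
0.17 ...OO..............ddWWWWd....................................
0.16 OOOOO..............d...dWW....................................
0.15 OOOOO.............dddd.dWd....................................
0.14 ...OO.................ddWd....................................
0.13 .......................dWd....................................
0.12 ....O..................dd.....................................
0.11 ..............................................................
0.10 ..............................................................
0.09 ......................................WWd.....................
0.08 ................
[... 434 characters left out ...]
BBB.................
0.01 ........d.....ddd.d..dWWW.WWWW.WWW..W..dd..BB............d..dd
0.00 WWWOWddddddddddddWWWWWWWWWWWWWWWWWWWWWdWWWWWWWWWWWWWWWWWdddddW
t 29.37 eef [0.5114 0.1531 0.148 ] F [-1.3 -0.2 -4.3] open 0.0616 j [ 0.21 -0.08  1.97 -0.05  1.26  0.22]
ztool heading 0.41 down err [ 0.003  -0.0436  0.001 ]
t 29.37 eef [0.5114 0.1531 0.148 ] F [-1.3 -0.2 -4.3] open 0.0616 j [ 0.21 -0.08  1.97 -0.05  1.26  0.22]
ztool heading 0.41 down err [ 0.003  -0.0436  0.001 ]
shift [ 0.0761  0.0013 -0.0059]
t 29.37 eef [0.5114 0.1531 0.148 ] F [-1.3 -0.2 -4.3] open 0.0616 j [ 0.21 -0.08  1.97 -0.05  1.26  0.22]
ztool heading 0.41 down err [ 0.003  -0.0436  0.001 ]
shift [ 0.0734  0.0632 -0.0061]
```

Emit:
{"name": "move_arm", "arguments": {
  "series": [
    [[0.035, 0.0, -0.003, 0], [0.07, 0.0, -0.004, 0], [0.072, 0.02, -0.004, 0], [0.072, 0.03, -0.004, 0], [0.072, 0.036, -0.004, 0], [0.072, 0.043, -0.004, 0], [0.072, 0.05, -0.004, 0], [0.072, 0.057, -0.004, 0], [0.072, 0.064, -0.004, 0], [0.072, 0.067, -0.004, 0]]
  ]
}}

```text
time_s: 30.2
eef_pos: [0.5058, 0.082, 0.0835]
tcp_rot: [0.512, -0.49, 0.507, -0.491]
contact_force: [-8.7, 13.7, 13.2]
opening: 0.0619
```

```bash
python3 prof.py
```

```text
left y=.22 -> right y=-.08 (5mm/col), top z=.24 (10mm/row)
0.23 ........................d.dddddddd............................
0.22 ......................dWddddd.ddd.............................
0.21 .......................dddd.d.dddd............................
0.20 ......................dddddddddddd............................
0.19 ......................ddddddd..ddd............................
0.18 .......................dd.....ddddd...........................
0.17 .....................ddW........dWd...........................
0.16 ................................d.............................
0.15 .................................WW...........................
0.14 .............................BWWdWWW..........................
0.13 .........................BBdWWW..WWWW.........................
0.12 ......................WWWWW.......WWWWW.......................
0.11 ...................WWWWW............WWWW......................
0.10 ................WWWWW................WWWW.....................
0.09 ...............OOW.....................WW.....................
0.08 ......................................dWd.....................
0.07 ......................................ddd.....................
0.06 ...............OO......................dd.....................
0.05 ......................................ddd.....................
0.04 .......................................dd.....................
0.03 .......................................dBBBBB.................
0.02 .......................................dBBBBB.................
0.01 .........dddd..........................dd..BB.......W.....d...
0.00 dWWWWWWWWWWWWWWWWWO..............WWWWd.WWWWWWWWWWWWWWWWddddddd
t 30.35 eef [0.5058 0.082  0.0832] F [-7.6 11.8  7.4] open 0.0615 j [ 0.08 -0.05  2.06 -0.04  1.14  0.09]
ztool heading 0.39 down err [-0.0032 -0.0377  0.0007]
```

Tilted to about 125°, dial down. Lift off the rim and shake above the bath.

Emit:
{"name": "move_arm", "arguments": {
  "series": [
    [[-0.02, -0.015, 0, 0], [-0.05, -0.03, 0, 0], [-0.05, -0.03, 0, 0], [-0.03, -0.02, 0, 0], [-0.055, -0.03, 0, 0], [-0.03, -0.02, 0, 0], [-0.055, -0.035, 0, 0], [-0.03, -0.02, 0, 0], [-0.055, -0.035, 0, 0], [-0.03, -0.02, 0, 0]]
  ]
}}

```text
time_s: 31.18
eef_pos: [0.5068, 0.1183, 0.1037]
tcp_rot: [0.511, -0.488, 0.505, -0.495]
contact_force: [1.9, -0.6, -1.7]
opening: 0.062
```

Emit:
{"name": "move_arm", "arguments": {
  "series": [
    [[-0.02, 0, 0.015, 0], [0, 0, -0.015, 0], [-0.02, 0, 0.015, 0], [0, -0.01, -0.015, 0], [-0.02, 0, 0.015, 0], [0, -0.02, 0, 0], [-0.02, 0, 0, 0], [0, -0.02, 0, 0], [-0.02, 0, 0, 0], [-0.02, 0, 0, 0]]
  ]
}}

```text
time_s: 32.02
eef_pos: [0.5036, 0.1393, 0.0981]
tcp_rot: [0.513, -0.49, 0.503, -0.493]
contact_force: [-2.0, -0.1, -4.7]
opening: 0.0617
```

```bash
python3 prof.py
python3 - <<'E'
from rec import *
c=dict(np.load('scene.npz'));cv2.imwrite('pics/s5.png',cv2.resize(c['img'][100:235,280:430,::-1],None,fx=4,fy=4,interpolation=cv2.INTER_CUBIC))
E
```

```text
left y=.22 -> right y=-.08 (5mm/col), top z=.24 (10mm/row)
0.23 ...........dddddddddddd.......................................
0.22 ..........ddddddddddddd.......................................
0.21 ...........dddddddddddd.......................................
0.20 .........d.dddd.d...dd........................................
0.19 .........OOOWd.......Wddd.....................................
0.18 .........dddd........dd.......................................
0.17 ..............................................................
0.16 .....................WWW......................................
0.15 ..............dd.WWWWWWWW.....................................
0.14 .............BWBd....ddWWW....................................
0.13 .........WWWWWW.........WWW...................................
0.12 ......WWWWWW.............WWWW.................................
0.11 ....OWWW..................WWWW................................
0.10 ....OO..d..........d.......WW.........dW......................
0.09 .......dd.............d...............dWd.....................
0.08 ...OOO.d.d.dd....d.d..................dWd.....................
0.07 ...OO.......d.dd.......................dd.....................
0.06 ...........d...........................dd.....................
0.05 .......................................dd.....................
0.04 ......................................ddd.....................
0.03 .......................................dBBBBB.................
0.02 ..........d............................BBBBBB.................
0.01 .d...ddWddd.....d.........WW.WWWWWWWWW.dd.dBB.....W....d......
0.00 WWWWWWWWdddddddddd.dddWdWWWWWWWWWWWWWW.dWWWWWWWWWWWWWWWddddddW
t 32.17 eef [0.5049 0.1383 0.1009] F [-0.6 -1.7 -2.7] open 0.0621 j [ 0.18 -0.05  2.03 -0.04  1.17  0.18]
ztool heading 0.78 down err [-0.0036 -0.034   0.0006]
```

View pics/s5.png

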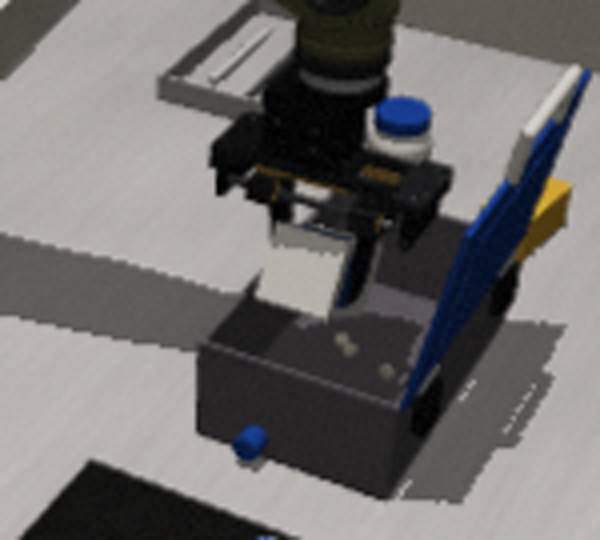

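Three tablets lie on the bath floor at (342,340), (350,350), (388,372); shake more, sideways too, in case more remain.

Emit:
{"name": "move_arm", "arguments": {
  "series": [
    [[0, 0, 0.025, 0], [0.02, 0, -0.02, 0], [-0.01, 0, 0.025, 0], [0.02, -0.02, -0.02, 0], [-0.01, 0.0, 0.025, 0], [0.02, -0.03, -0.02, 0], [-0.01, 0.0, 0.025, 0], [0.02, -0.03, -0.02, 0], [-0.01, 0, 0.025, 0], [0, 0, 0, 0]]
  ]
}}

```text
time_s: 33.0
eef_pos: [0.5034, 0.1387, 0.0864]
tcp_rot: [0.518, -0.493, 0.5, -0.488]
contact_force: [-3.4, -0.5, -5.1]
opening: 0.0619
```

Emit:
{"name": "move_arm", "arguments": {
  "series": [
    [[0.025, -0.02, 0, 0], [-0.01, 0.005, 0, 0], [0.025, -0.02, 0.02, 0], [-0.01, 0.005, -0.02, 0], [0.025, -0.02, 0.02, 0], [-0.01, 0.005, -0.02, 0], [0.025, -0.02, 0, 0], [-0.01, 0.005, 0, 0], [0.025, -0.02, 0, 0], [0, 0, 0, 0]]
  ]
}}

```text
time_s: 33.83
eef_pos: [0.5081, 0.134, 0.0913]
tcp_rot: [0.516, -0.491, 0.504, -0.489]
contact_force: [4.4, 1.5, -0.4]
opening: 0.0621
```

Run:
```python
from rec import *
to(None)
for n in('scene','wrist'):
    c=shot(n);P=cloud(c);X,Y,Z=P[...,0],P[...,1],P[...,2];im=c['img'].astype(int)
    f=(X>.465)&(X<.612)&(Y>.035)&(Y<.288)&(Z>-.005)&(Z<.03)
    med=np.median(im[f].mean(-1)); w=f&(Z>.0075)
    w=f&(im.mean(-1)>med*1.35)
    nn,l,s,ce=cv2.connectedComponentsWithStats(w.astype(np.uint8),connectivity=4)
    print(n,f.sum(),med)
    for i in range(1,nn):
        if s[i,4]>3: print(ce[i].round(0),s[i,4],np.median(P[l==i],0).round(3),im[l==i].mean(0).round())
```

```text
t 33.83 eef [0.5081 0.134  0.0913] F [ 4.4  1.5 -0.4] open 0.0621 j [ 0.18 -0.02  2.02 -0.04  1.17  0.18]
ztool heading 0.57 down err [-0.0145 -0.0402  0.0009]
scene 626 47.333333333333336
[380. 176.] 117 [0.535 0.265 0.006] [87. 82. 86.]
[357. 182.] 7 [0.473 0.196 0.003] [108. 104. 104.]
[366. 186.] 20 [0.517 0.184 0.011] [92. 89. 80.]
[376. 192.] 12 [0.564 0.165 0.012] [81. 77. 71.]
wrist 37199 154.33333333333334
```

```bash
cat > elb.py <<'E'
from rec import *
import sys
def elbows(c):
    P=cloud(c);X,Y,Z=P[...,0],P[...,1],P[...,2];im=c['img'].astype(int)
    w=(X>.3)&(X<.74)&(Y<0.01)&(Y>-.36)&(Z>.008)&(Z<.05)&(im.max(-1)>95)
    w=cv2.morphologyEx(w.astype(np.uint8),cv2.MORPH_CLOSE,np.ones((3,3)))
    n,l,s,ce=cv2.connectedComponentsWithStats(w)
    for i in range(1,n):
        if s[i,4]>60:
            k=(l==i)&np.isfinite(Z); print(ce[i].round(),s[i,4],rect(P,k),np.percentile(Z[k],95).round(3))
for n in sys.argv[1:]: print(n); elbows(shot(n))
E
python3 elb.py top scene; python3 -c "
from h import *
to([.453,-.31,.22],0)"
```

```text
top
[324. 178.] 272 ((0.5589970946311951, -0.11720490455627441), (0.06709141284227371, 0.06852343678474426), 16.387977600097656) 0.03
[380. 186.] 287 ((0.5384646654129028, -0.3020007014274597), (0.06696280837059021, 0.06905771791934967), 24.15707778930664) 0.03
scene
[339. 245.] 272 ((0.5587959885597229, -0.11834470927715302), (0.06820646673440933, 0.06880597025156021), 17.385528564453125) 0.028
[301. 281.] 306 ((0.5391634702682495, -0.30515557527542114), (0.06658782809972763, 0.06742805242538452), 23.741121292114258) 0.028
t 34.03 eef [0.5027 0.1384 0.0858] F [-0.1 -0.5 -3.2] open 0.0622 j [ 0.18 -0.02  2.03 -0.04  1.17  0.18]
ztool heading 0.82 down err [-0.0249 -0.0374  0.001 ]
shift [ 0.4523 -0.1161 -0.0595]
roll units 0.137 alt -29.863
```

Emit:
{"name": "move_arm", "arguments": {
  "series": [
    [[0, -0.04, 0, 0], [0.0, -0.08, 0, 0], [0.02, -0.116, -0.01, 0], [0.06, -0.116, -0.02, 0], [0.1, -0.116, -0.03, 0], [0.14, -0.116, -0.04, 0], [0.18, -0.116, -0.05, 0], [0.22, -0.116, -0.06, 0], [0.26, -0.116, -0.07, 0], [0.3, -0.116, -0.08, 0]]
  ]
}}

```text
time_s: 34.87
eef_pos: [0.4292, -0.16, 0.2158]
tcp_rot: [0.519, -0.492, 0.5, -0.488]
contact_force: [1.5, 0.2, -4.0]
opening: 0.0619
```

```bash
python3 -c "
from h import *
to([.425,-.313,.1],0);to([.425,-.313,.022],0)"
```

```text
t 34.87 eef [ 0.4292 -0.16    0.2158] F [ 1.5  0.2 -4. ] open 0.0619 j [-0.45 -0.31  2.05 -0.05  1.4  -0.45]
ztool heading 0.85 down err [-0.0233 -0.0385  0.001 ]
shift [ 0.1484  0.1217 -0.0037]
roll units 0.142 alt -29.858
t 34.87 eef [ 0.4292 -0.16    0.2158] F [ 1.5  0.2 -4. ] open 0.0619 j [-0.45 -0.31  2.05 -0.05  1.4  -0.45]
ztool heading 0.85 down err [-0.0233 -0.0385  0.001 ]
shift [ 0.1454  0.1996 -0.0019]
roll units 0.142 alt -29.858
```

Emit:
{"name": "move_arm", "arguments": {
  "series": [
    [[0.04, 0.02, -0.003, 0.14], [0.08, 0.05, -0.003, 0.14], [0.12, 0.08, -0.003, 0.14], [0.148, 0.11, -0.003, 0.14], [0.148, 0.125, -0.003, 0.14], [0.147, 0.14, -0.003, 0.14], [0.147, 0.155, -0.003, 0.14], [0.146, 0.168, -0.002, 0.14], [0.146, 0.18, -0.002, 0.14], [0.146, 0.19, -0.002, 0.14]]
  ]
}}

```text
time_s: 35.7
eef_pos: [0.4259, -0.318, 0.0368]
tcp_rot: [0.519, -0.493, 0.505, -0.483]
contact_force: [-17.5, -9.4, 32.3]
opening: 0.0618
```

Run:
```python
from rec import *
to([.425,-.313,.022],0)
c=shot('scene');P=cloud(c);X,Y,Z=P[...,0],P[...,1],P[...,2];im=c['img'].astype(int)
s=(abs(X-.425)<.025)&(Y>-.45)&(Y<-.2)&(im.max(-1)>95)
for y in np.arange(-.42,-.21,.01):
    k=s&(abs(Y-y)<.005)
    if k.sum()>1: print(round(y,2),Z[k].min().round(3),Z[k].max().round(3))
c=shot('top');P=cloud(c);X,Y,Z=P[...,0],P[...,1],P[...,2];im=c['img'].astype(int)
f=(X>.46)&(X<.615)&(Y>.035)&(Y<.288)&(Z<.03)&(im.min(-1)>150)
print(f.sum()); i=c['img'][150:222,175:285,::-1]; cv2.imwrite('pics/b2.png',cv2.resize(i,None,fx=6,fy=6,interpolation=cv2.INTER_CUBIC))
```

```text
t 35.7 eef [ 0.4259 -0.318   0.0368] F [-17.5  -9.4  32.3] open 0.0618 j [-0.71  0.04  2.06 -0.06  1.03 -0.69]
ztool heading 0.22 down err [-0.024  -0.0485  0.0015]
shift [-0.0058  0.0146 -0.0006]
roll units 0.037 alt -29.963
-0.42 -0.0 0.007
-0.41 0.001 0.008
-0.4 0.001 0.008
-0.39 0.001 0.008
-0.38 -0.0 0.055
-0.37 0.002 0.075
-0.36 0.062 0.092
-0.35 0.003 0.374
-0.34 0.098 0.104
-0.3 0.078 0.078
-0.29 0.075 0.077
-0.24 0.389 0.397
-0.23 0.395 0.402
-0.22 0.403 0.411
18
```

View pics/b2.png

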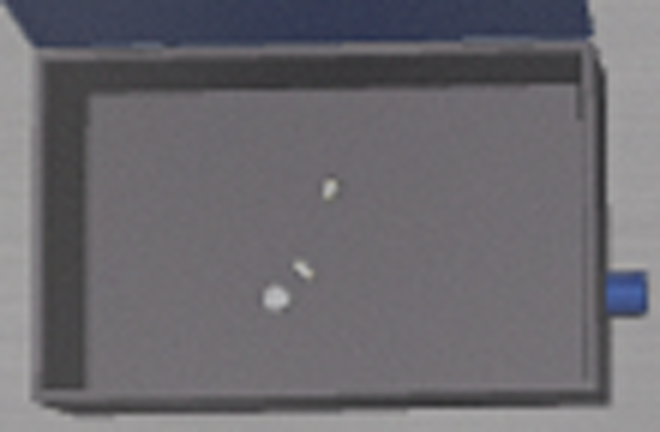

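Three tablets on the bath floor: (275,298), (303,269), (330,188). Whether any is left in the tub I'll check through the window once it stands. Release it on the mat.

Emit:
{"name": "move_arm", "arguments": {
  "series": [
    [[0, -0.006, 0, 0], [0, -0.008, 0, 0], [0, -0.008, 0, 0]]
  ]
}}

```text
time_s: 36.05
eef_pos: [0.4277, -0.3178, 0.0455]
tcp_rot: [0.518, -0.491, 0.507, -0.484]
contact_force: [0.7, -0.1, -3.7]
opening: 0.0619
```

Emit:
{"name": "move_arm", "arguments": {
  "series": [
    [[0, 0, 0, 0], [0, 0, 0, 0], [0, 0, 0, 0], [0, 0, 0, 0], [0, 0, 0, 0], [0, -0.03, 0, 0], [0, -0.07, 0, 0], [0, -0.11, 0, 0], [0, -0.15, 0, 0], [0, -0.19, 0, 0]]
  ],
  "hand": 0
}}

```text
time_s: 36.88
eef_pos: [0.4311, -0.308, 0.2371]
tcp_rot: [0.518, -0.491, 0.507, -0.484]
contact_force: [-0.1, -0.6, -0.1]
opening: 0.0953
```

```bash
cat > lie.py <<'E'
from rec import *
to(None)
for n in ('wrist','top'):
    c=shot(n);P=cloud(c);X,Y,Z=P[...,0],P[...,1],P[...,2];im=c['img'].astype(int);r,g,b=im[...,0],im[...,1],im[...,2]
    m=(X>.33)&(X<.53)&(Y>-.5)&(Y<-.18)&(Z>.05)&(Z<.085)&(r>80)&~((X>.49)&(Z<.045)); print(n,"face",rect(P,m),np.median(Z[m]),m.sum())
    o=(X>.33)&(X<.53)&(Y>-.5)&(Y<-.18)&(Z>.02)&(Z<.09)&(r>110)&(b<60)&(g<.75*r)
    if o.sum()>5: print("orange",rect(P,o),np.percentile(Z[o],[5,95]),o.sum())
E
python3 lie.py
```

```text
t 36.88 eef [ 0.4311 -0.308   0.2371] F [-0.1 -0.6 -0.1] open 0.0953 j [-0.69 -0.17  1.9  -0.05  1.39 -0.69]
ztool heading 0.16 down err [-0.0188 -0.0493  0.0014]
wrist face ((0.4227428734302521, -0.33031123876571655), (0.10419066995382309, 0.062115997076034546), 86.003662109375) 0.06451387331336528 4571
orange ((0.42666715383529663, -0.27026620507240295), (0.02315714955329895, 0.058640528470277786), 85.752197265625) [0.03707349 0.062828  ] 618
top face ((0.42735573649406433, -0.29963329434394836), (0.04474729672074318, 0.0600254163146019), 88.01569366455078) 0.06445703449978035 267
```

```bash
python3 -c "
from h import *
to([.427,-.265,.1],-4);to([.427,-.265,.022],-4)"
```

```text
t 36.98 eef [ 0.4347 -0.3108  0.2446] F [0.  0.2 0.7] open 0.0951 j [-0.69 -0.17  1.89 -0.05  1.39 -0.69]
ztool heading 0.18 down err [-0.0071 -0.0591  0.0018]
shift [-0.0543  0.1417 -0.0065]
roll units 0.696 alt -29.304
t 36.98 eef [ 0.4347 -0.3108  0.2446] F [0.  0.2 0.7] open 0.0951 j [-0.69 -0.17  1.89 -0.05  1.39 -0.69]
ztool heading 0.18 down err [-0.0071 -0.0591  0.0018]
shift [-0.0589  0.2196 -0.0059]
roll units 0.696 alt -29.304
```

Emit:
{"name": "move_arm", "arguments": {
  "series": [
    [[-0.03, 0.03, -0.006, 0.3], [-0.054, 0.06, -0.0065, 0.7], [-0.054, 0.1, -0.0065, 0.7], [-0.054, 0.13, -0.0065, 0.7], [-0.055, 0.15, -0.006, 0.7], [-0.057, 0.18, -0.006, 0.7], [-0.058, 0.2, -0.006, 0.7], [-0.059, 0.215, -0.006, 0.7], [-0.059, 0.219, -0.006, 0.7], [-0.059, 0.2195, -0.006, 0.7]]
  ],
  "hand": 120
}}

```text
time_s: 37.82
eef_pos: [0.4258, -0.2641, 0.0204]
tcp_rot: [0.498, -0.505, 0.529, -0.466]
contact_force: [0.1, -0.5, 0.1]
opening: 0.0504
```

Emit:
{"name": "move_arm", "arguments": {
  "series": [
    [[0, 0, 0, 0], [0, 0, 0, 0], [0, 0, 0, 0], [0, 0, 0, 0], [0, 0, 0, 0], [0, 0, 0, 0]]
  ],
  "hand": 255
}}

```text
time_s: 38.32
eef_pos: [0.4266, -0.2645, 0.0212]
tcp_rot: [0.498, -0.504, 0.53, -0.466]
contact_force: [1.7, 0.8, 0.7]
opening: 0.0238
```

Run:
```python
from h import *
to(None)
o=readout.get_obs();R=Ro.from_quat(o['tcp_rot']).as_matrix();p=o['eef_pos']
r=np.hypot(.117,.031);a0=np.arctan2(.031,.117)
for a in np.radians(np.arange(10,101,10)):
    d=np.array([0,r*(np.cos(a0+a)-np.cos(a0)),r*(np.sin(a0+a)-np.sin(a0))]);print((R.T@d).round(3).tolist())
```

```text
t 38.32 eef [ 0.4266 -0.2645  0.0212] F [1.7 0.8 0.7] open 0.0238 j [-0.63 -0.01  2.14 -0.06  0.98 -0.53]
ztool heading -4.01 down err [-0.0078 -0.0581  0.0017]
[0.008, -0.019, 0.0]
[0.02, -0.037, 0.001]
[0.034, -0.052, 0.002]
[0.051, -0.065, 0.003]
[0.07, -0.075, 0.004]
[0.09, -0.081, 0.006]
[0.111, -0.083, 0.007]
[0.132, -0.082, 0.009]
[0.152, -0.077, 0.01]
[0.172, -0.069, 0.011]
```

Emit:
{"name": "move_arm", "arguments": {
  "series": [
    [[0.004, -0.01, 0, 0], [0.008, -0.02, 0, 0], [0.014, -0.028, 0, 0], [0.02, -0.037, 0, 0], [0.027, -0.045, 0, 0], [0.034, -0.053, 0, 0], [0.042, -0.059, 0, 0], [0.051, -0.065, 0, 0], [0.06, -0.07, 0, 0], [0.07, -0.075, 0, 0]]
  ]
}}

```text
time_s: 39.15
eef_pos: [0.4221, -0.3307, 0.1006]
tcp_rot: [0.498, -0.504, 0.53, -0.466]
contact_force: [0.0, -0.8, -2.8]
opening: 0.0235
```

```bash
cat > prof2.py <<'E'
from rec import *
to(None)
G=np.full((24,50),'.')
for n in ('scene','top','wrist'):
    c=shot(n);P=cloud(c);X,Y,Z=P[...,0],P[...,1],P[...,2];im=c['img'].astype(int)
    s=(X>.39)&(X<.47)&(Y>-.46)&(Y<-.212)&(Z>.0)&(Z<.24)
    for y,z,(r,g,b) in zip(Y[s],Z[s],im[s]):
        i=23-int(z/.01);j=49-int((y+.46)/.005)
        k='O' if r>110 and b<70 else 'W' if min(r,g,b)>95 else 'B' if b>r+40 else 'd'
        if G[i,j] in '.d': G[i,j]=k
print("left y=-.21 -> right -.46 5mm/col")
for i,r in enumerate(G): print(f"{.23-.01*i:.2f} "+''.join(r))
E
python3 prof2.py
```

```text
t 39.15 eef [ 0.4221 -0.3307  0.1006] F [ 0.  -0.8 -2.8] open 0.0235 j [-0.74 -0.05  2.03 -0.05  1.13 -0.65]
ztool heading -4.01 down err [-0.0081 -0.0579  0.0017]
left y=-.21 -> right -.46 5mm/col
0.23 .................dddddddddddd.....................
0.22 .................dddddddddddd.....................
0.21 .................ddddddddd.dd.....................
0.20 ...............dddWWdddd..ddddd...................
0.19 ...............dWOOWdddd.dddddd...................
0.18 ...............OOBddddddddddddd...................
0.17 .................d..dddddd........................
0.16 ......................dddWW.......................
0.15 .....................ddddOO.......................
0.14 .....................ddddddWWWWWWWWWWWWWWWWWWWWWW.
0.13 .....................WBddddOWWWWWWWWWWWWWWWWWWWWW.
0.12 .....................WBOOdd.dddddddddddddddddddWd.
0.11 .....................BBOOOOdddddddddddddddddddddd.
0.10 .....................BBBdd.dddddddddddddddddddddd.
0.09 ......................B.....dddddddddddddddddddd..
0.08 ...........................ddddddddddddddddddddd..
0.07 .................................dd.d.ddddddddWW..
0.06 ..................................................
0.05 ..................................................
0.04 ..................................................
0.03 ..................................................
0.02 ..................................................
0.01 .d.d..............................................
0.00 WWWWWWWWWWWWWWWWWWWWWWWWWBBBBBBBBBBBBBBBBBBBBBBBBB
```

```bash
python3 -c "
from h import *
to([.445,-.25,.06]);to([.445,-.25,.0215])"
```

```text
t 39.3 eef [ 0.4225 -0.3308  0.1007] F [-0.2  0.1 -3.4] open 0.0235 j [-0.74 -0.05  2.03 -0.05  1.13 -0.64]
ztool heading -4.08 down err [-0.0072 -0.0585  0.0017]
shift [-0.0845  0.0357  0.0169]
t 39.3 eef [ 0.4225 -0.3308  0.1007] F [-0.2  0.1 -3.4] open 0.0235 j [-0.74 -0.05  2.03 -0.05  1.13 -0.64]
ztool heading -4.08 down err [-0.0072 -0.0585  0.0017]
shift [-0.0867  0.0741  0.017 ]
```

Emit:
{"name": "move_arm", "arguments": {
  "series": [
    [[-0.03, 0.0, 0.006, 0], [-0.06, 0.02, 0.012, 0], [-0.0845, 0.036, 0.017, 0], [-0.085, 0.05, 0.017, 0], [-0.086, 0.06, 0.017, 0], [-0.0865, 0.07, 0.017, 0], [-0.0867, 0.074, 0.017, 0], [-0.0867, 0.074, 0.017, 0]]
  ]
}}

```text
time_s: 39.97
eef_pos: [0.4451, -0.2501, 0.0217]
tcp_rot: [0.497, -0.504, 0.531, -0.466]
contact_force: [-0.1, 2.6, 2.9]
opening: 0.0236
```

Emit:
{"name": "move_arm", "arguments": {
  "series": [
    [[0, 0, 0, 0], [0, 0, 0, 0], [0, 0, 0, 0], [0, 0, 0, 0]]
  ],
  "hand": 194
}}

```text
time_s: 40.3
eef_pos: [0.4454, -0.2511, 0.0222]
tcp_rot: [0.497, -0.504, 0.531, -0.465]
contact_force: [-0.2, -0.4, -1.8]
opening: 0.0237
```

Emit:
{"name": "move_arm", "arguments": {
  "series": [
    [[0.004, -0.01, 0, 0], [0.008, -0.02, 0, 0], [0.014, -0.028, 0, 0], [0.02, -0.037, 0, 0], [0.027, -0.045, 0, 0]]
  ]
}}

```text
time_s: 40.72
eef_pos: [0.4441, -0.2762, 0.0704]
tcp_rot: [0.497, -0.503, 0.532, -0.466]
contact_force: [0.2, -0.4, -1.4]
opening: 0.0235
```

```bash
sed -i 's/X>.39)&(X<.47)/X>.40)\&(X<.475)/' prof2.py; python3 prof2.py
```

```text
t 40.72 eef [ 0.4441 -0.2762  0.0704] F [ 0.2 -0.4 -1.4] open 0.0235 j [-0.63 -0.04  2.07 -0.06  1.07 -0.53]
ztool heading -4.15 down err [-0.0055 -0.0598  0.0018]
left y=-.21 -> right -.46 5mm/col
0.23 ....d...dd..dd.ddd................................
0.22 .......dddddddddd.................................
0.21 .......dddddddddd.................................
0.20 ......dddddddddddd................................
0.19 ......dddddddddddd................................
0.18 ......dddddddddddd................................
0.17 ....ddOOOdddd..dWddd..............................
0.16 ....WWOOOdd...ddWWddd.............................
0.15 ....WWWdddddddddddddd.............................
0.14 .....W...dddddd...................................
0.13 ...........dddWW..................................
0.12 ..........ddddOO..................................
0.11 ..........ddddddWWWWWWWWWWWWWWWWBWWWWW............
0.10 ..........WdddddOOWWWWWWWWWWWBWWWWWWWW............
0.09 ..........Wdddd..ddddddddddddWWdddddWd............
0.08 ..........dOOOOOddddddddddddddddddddWd............
0.07 ..........ddOd..ddddddddddddddddddddWd............
0.06 ...........d.....ddddddddddddddddddddd............
0.05 ................ddddddddddddddddddddW.............
0.04 .....................d.d.dd.dd..dddWd.............
0.03 ..................................................
0.02 ..................................................
0.01 .......d.............................B.....B..BBB.
0.00 ddddddddddddddddddWWWddddBBBBBBBBBBBBBBBBBBBBBBBBB
```

Emit:
{"name": "move_arm", "arguments": {
  "series": [
    [[0, 0, 0, 0], [0, 0, 0, 0], [0, 0, 0, 0]]
  ],
  "hand": 192
}}

```text
time_s: 41.12
eef_pos: [0.4441, -0.276, 0.0696]
tcp_rot: [0.497, -0.504, 0.532, -0.465]
contact_force: [-0.8, 0.4, -3.6]
opening: 0.0236
```

```bash
python3 prof2.py | sed -n 1,2p\;12,24p
```

```text
t 41.12 eef [ 0.4441 -0.276   0.0696] F [-0.8  0.4 -3.6] open 0.0236 j [-0.63 -0.03  2.07 -0.06  1.07 -0.53]
ztool heading -4.21 down err [-0.0055 -0.0595  0.0018]
0.15 ....WWdOdddddddd.dWd..............................
0.14 ....WWd..ddddd....................................
0.13 ..........ddddWd..................................
0.12 .........dd.ddWW..................................
0.11 .........dddddOdOWWWWWWW..........................
0.10 ..........ddddddWWWWWWWWWWWWWWWWWWWWWW............
0.09 ..........WdddOd.ddddddddddddWBWWWWWWW............
0.08 ..........dOOOOOdddddddddddddddddWWdWd............
0.07 ..........dOOd...ddddddddddddddddddddd............
0.06 ..........ddd...dddddddddddddddddddWdd............
0.05 ...............Wddddddddddddddddddddd.............
0.04 ...............dd.d.dddd.ddddddddddWd.............
0.03 ...................................d..............
```

Loosening works: the bottom end sinks slowly. Continue in small counts.

Emit:
{"name": "move_arm", "arguments": {
  "series": [
    [[0, -0.005, 0, 0], [0, -0.01, 0, 0], [0, -0.015, 0, 0], [0, -0.02, 0, 0]]
  ],
  "hand": 191
}}

```text
time_s: 41.6
eef_pos: [0.4447, -0.2752, 0.0908]
tcp_rot: [0.497, -0.503, 0.532, -0.465]
contact_force: [0.3, -0.1, -2.6]
opening: 0.0237
```

```bash
python3 prof2.py | sed -n 1,2p\;8,24p
```

```text
t 41.6 eef [ 0.4447 -0.2752  0.0908] F [ 0.3 -0.1 -2.6] open 0.0237 j [-0.63 -0.06  2.06 -0.06  1.11 -0.53]
ztool heading -4.19 down err [-0.0044 -0.0608  0.0019]
0.19 ....dOOOddddd..ddWdd..............................
0.18 ....WOOOdd....ddWddd..............................
0.17 ....WWddddddddd..dWd..............................
0.16 .....d...dddddd...................................
0.15 ..........ddddWd..................................
0.14 .........dd.ddOW..................................
0.13 .........dddddOd..................................
0.12 .........dWddddd..................................
0.11 ..........WWOOOd..OOWWW...........................
0.10 ..........WWOOOOOOWOdWWWWW........................
0.09 ..........WWWddOWddddddWWWWW......................
0.08 ..........dW.WWddddddddddWWWWB....................
0.07 ...........WWWWddddddddddddBWWWWW.................
0.06 ...........WWWWWddddddddddddddBWWWW...............
0.05 ...............WWWdddddddddddddBWWWWW.............
0.04 .................WWWddddddddddddddWW..............
0.03 ...................ddddddddddddddd................
```

Emit:
{"name": "move_arm", "arguments": {
  "series": [
    [[0, -0.006, 0, 0], [0, -0.012, 0, 0], [0, -0.018, 0, 0], [0, -0.024, 0, 0], [0, -0.03, 0, 0], [0, -0.03, 0, 0]]
  ]
}}

```text
time_s: 42.25
eef_pos: [0.446, -0.2735, 0.1228]
tcp_rot: [0.496, -0.502, 0.533, -0.466]
contact_force: [0.2, 0.0, -3.5]
opening: 0.0239
```

```bash
python3 prof2.py | sed -n 1,2p\;8,24p
```

```text
t 42.25 eef [ 0.446  -0.2735  0.1228] F [ 0.2  0.  -3.5] open 0.0239 j [-0.62 -0.1   2.04 -0.05  1.17 -0.53]
ztool heading -4.21 down err [-0.0014 -0.0612  0.0019]
0.19 ......d.ddddddd...................................
0.18 ..........dddBBd..................................
0.17 .........dd.dBBd..................................
0.16 .........ddddBBd..................................
0.15 .........OOddddd..................................
0.14 .........OOdddOd..................................
0.13 .........OOdOOOO..................................
0.12 .......W..dOOOdd..................................
0.11 ......WWWWWWOOOWWWWWW.............................
0.10 ......WW....O....WWWW.............................
0.09 ......WW..........dW..............................
0.08 ......Wdd.........dd..............................
0.07 .....dW...........dW..............................
0.06 .....BW...........dd..............................
0.05 .....BW.....WWWW.dd...............................
0.04 ....dBW.....WddddWd...............................
0.03 ....dWdddd...WddWWd...............................
```

Nearly upright now. Let it settle, tighten.

Emit:
{"name": "move_arm", "arguments": {
  "series": [
    [[0, -0.005, 0, 0], [0, -0.01, 0, 0], [0, -0.015, 0, 0], [0, -0.015, 0, 0], [0, -0.015, 0, 0], [0, -0.015, 0, 0], [0, -0.015, 0, 0], [0, -0.015, 0, 0]]
  ]
}}

```text
time_s: 43.07
eef_pos: [0.445, -0.2721, 0.1358]
tcp_rot: [0.497, -0.503, 0.532, -0.466]
contact_force: [-0.5, 0.6, -3.6]
opening: 0.0241
```

```bash
python3 prof2.py | sed -n 1,2p\;8,24p
python3 - <<'E'
from rec import *
c=dict(np.load('scene.npz'));P=cloud(c);X,Y,Z=P[...,0],P[...,1],P[...,2];im=c['img'].astype(int)
s=(X>.38)&(X<.52)&(Y>-.36)&(Y<-.26)&(Z>.03)&(Z<.115)&(im.max(-1)>80)
q=P[s]; 
# dominant vertical face normals by local plane fits
f=s&(abs(X-np.median(X[s]))<.02)
for lo,hi in((.03,.05),(.05,.07),(.07,.09),(.09,.11)):
    k=s&(Z>lo)&(Z<hi); print(lo,"x",np.percentile(X[k],[3,97]).round(4),"y",np.percentile(Y[k],[3,97]).round(4),k.sum())
E
```

```text
t 43.07 eef [ 0.445  -0.2721  0.1358] F [-0.5  0.6 -3.6] open 0.0241 j [-0.62 -0.12  2.03 -0.05  1.2  -0.53]
ztool heading -4.2 down err [-0.0039 -0.0601  0.0018]
0.19 .........ddddBB...................................
0.18 .........ddddBBd..................................
0.17 .........ddddddd..................................
0.16 .........OOddddd..................................
0.15 .........OOdOOOd..................................
0.14 .........OddOOOd..................................
0.13 ......WWWWWOOOOOOOOO..............................
0.12 ......WWWWWOOOOWWWWW..............................
0.11 ......WW........ddWW..............................
0.10 ......Wd.....d....Wd..............................
0.09 .....WW....dd...d.dd..............................
0.08 .....BW......d....Wd..............................
0.07 .....BW.........d.d...............................
0.06 .....B.....WWWWWdWd...............................
0.05 .....Bddd...WdddWWd...............................
0.04 ....WWd......WddWWd...............................
0.03 ....WW.......WWWWW................................
0.03 x [0.4155 0.4775] y [-0.2997 -0.2738] 40
0.05 x [0.4136 0.4766] y [-0.3025 -0.2981] 21
0.07 x [0.4161 0.4766] y [-0.3049 -0.2791] 62
0.09 x [0.4181 0.4774] y [-0.3068 -0.2655] 115
```

```bash
python3 -c "
from h import *
to([.450,-.397,.136],-4.2);to([.450,-.397,.101],-4.2)"
```

```text
t 43.22 eef [ 0.4451 -0.2722  0.1359] F [-0.2 -1.1 -3.5] open 0.0241 j [-0.62 -0.12  2.03 -0.05  1.2  -0.53]
ztool heading -4.2 down err [-0.0038 -0.0601  0.0018]
shift [0.1239 0.0073 0.014 ]
roll units -0.0 alt 30.0
t 43.22 eef [ 0.4451 -0.2722  0.1359] F [-0.2 -1.1 -3.5] open 0.0241 j [-0.62 -0.12  2.03 -0.05  1.2  -0.53]
ztool heading -4.2 down err [-0.0038 -0.0601  0.0018]
shift [0.1218 0.0423 0.014 ]
roll units -0.0 alt 30.0
```

Emit:
{"name": "move_arm", "arguments": {
  "series": [
    [[0, 0, 0, 0], [0.01, 0.0, 0.001, 0], [0.025, 0.001, 0.003, 0], [0.045, 0.002, 0.005, 0], [0.065, 0.003, 0.007, 0], [0.085, 0.004, 0.009, 0], [0.105, 0.006, 0.012, 0], [0.118, 0.007, 0.014, 0], [0.124, 0.007, 0.014, 0], [0.124, 0.007, 0.014, 0]]
  ],
  "hand": 196
}}

```text
time_s: 44.05
eef_pos: [0.4496, -0.3988, 0.1363]
tcp_rot: [0.496, -0.504, 0.533, -0.465]
contact_force: [-0.7, 0.1, -2.4]
opening: 0.0234
```

Emit:
{"name": "move_arm", "arguments": {
  "series": [
    [[0, 0.006, 0, 0], [0, 0.012, 0, 0], [0, 0.018, 0, 0], [0, 0.024, 0, 0], [0, 0.028, 0, 0], [0, 0.032, 0, 0], [0, 0.035, 0, 0], [0, 0.036, 0, 0]]
  ],
  "hand": 192
}}

```text
time_s: 44.72
eef_pos: [0.4531, -0.4061, 0.1123]
tcp_rot: [0.498, -0.498, 0.538, -0.464]
contact_force: [-9.0, 4.6, 38.7]
opening: 0.024
```

Emit:
{"name": "move_arm", "arguments": {
  "series": [
    [[0, 0, 0, 0], [0, 0, 0, 0], [0, 0, 0, 0], [0, 0, 0, 0]]
  ],
  "hand": 170
}}

```text
time_s: 45.05
eef_pos: [0.4526, -0.4054, 0.1112]
tcp_rot: [0.498, -0.498, 0.537, -0.464]
contact_force: [-1.0, -0.1, 0.5]
opening: 0.0314
```

Emit:
{"name": "move_arm", "arguments": {
  "series": [
    [[0, -0.015, 0, 0], [0, -0.03, 0, 0], [0, -0.06, 0, 0], [0, -0.1, 0, 0], [0.02, -0.14, 0, 0], [0.04, -0.16, 0, 0], [0.04, -0.16, 0, 0]]
  ]
}}

```text
time_s: 45.63
eef_pos: [0.4508, -0.4373, 0.28]
tcp_rot: [0.498, -0.495, 0.541, -0.463]
contact_force: [0.0, -0.1, 1.8]
opening: 0.0318
```

```bash
python3 tub.py
python3 - <<'E'
from rec import *
c=dict(np.load('wrist.npz'));rectify(c,(.449,-.40),.106,.055,'r3',600)
P=cloud(c);X,Y,Z=P[...,0],P[...,1],P[...,2]
E
```

```text
t 45.63 eef [ 0.4508 -0.4373  0.28  ] F [ 0.  -0.1  1.8] open 0.0318 j [-0.83  0.    1.67 -0.05  1.4  -0.75]
ztool heading -4.23 down err [ 0.0085 -0.0812  0.0033]
((0.44778281450271606, -0.3945924937725067), (0.06198866665363312, 0.062241751700639725), 3.0458590984344482) 3244
bar top ((0.4477092921733856, -0.39445972442626953), (0.023832006379961967, 0.010179819539189339), 1.6487308740615845) [ 0.44773895 -0.39376108  0.12564002] 297
```

View pics/r3.png

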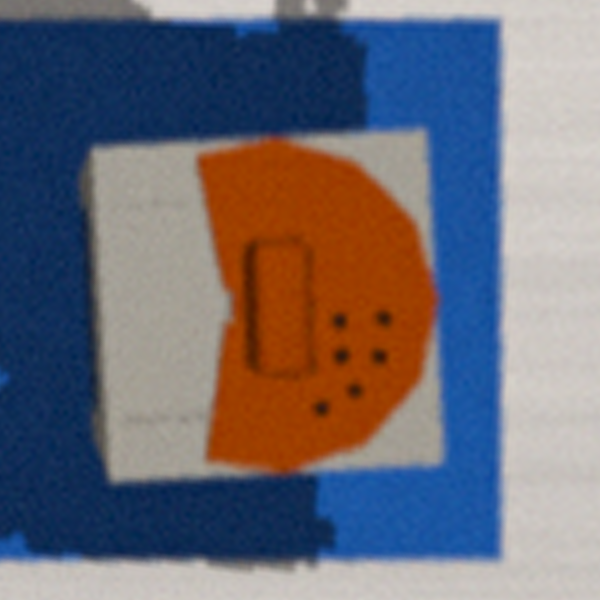

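```bash
cat > win.py <<'E'
from rec import *
to(None)
c=shot('wrist');C=fix(c);P=cloud(c);K=c['mtx'];im=c['img'].astype(int)
T=np.array([.4478,-.3946,.103]);h=np.radians(93.);ex=np.array([np.cos(h),np.sin(h),0]);ey=np.array([-np.sin(h),np.cos(h),0])
print("eye",c['eye'],"rel",((c['eye']-T)@ex).round(3),((c['eye']-T)@ey).round(3))
D=P-c['eye']; t=(.103-c['eye'][2])/D[...,2]; Q=c['eye']+D*t[...,None]-T
a,b=Q@ex,Q@ey; w=(a>.009)&(a<.026)&(abs(b)<.018)
L=P[w]-T; a,b,z=(L@ex),(L@ey),P[w][:,2]; col=im[w].mean(-1)
print(w.sum(),"z pct",np.percentile(z,[0,5,25,50,75,95]).round(3))
lo=z<.03; print("low pts",lo.sum())
H={}
for A,B,zz,cc in zip(a[lo],b[lo],z[lo],col[lo]): H.setdefault((int(np.floor(A/.006)),int(np.floor(B/.006))),[]).append((zz,cc))
for A in range(-5,6): print(A,' '.join('%4.0f/%3.0f'%(1000*np.median([q[0] for q in H[(A,B)]]),np.median([q[1] for q in H[(A,B)]])) if (A,B) in H else '   .    ' for B in range(-5,5)))
E
python3 win.py
```

```text
t 45.68 eef [ 0.4501 -0.4353  0.2762] F [-0.6  0.6 -0.5] open 0.0314 j [-0.83  0.01  1.67 -0.05  1.4  -0.75]
ztool heading -4.23 down err [ 0.0053 -0.0764  0.0029]
eye [ 0.45315885 -0.35015021  0.43979037] rel 0.044 -0.008
685 z pct [0.003 0.004 0.005 0.006 0.006 0.007]
low pts 660
-5    .        .        .        .        .        .        .        .        .        .    
-4    .        .        .        .        .        .        .        .        .        .    
-3    .        .        .        .        .        .        .        .        .        .    
-2    .        .        .        .        .        .        .        .        .        .    
-1    .        .        .        5/136    6/154    6/158    5/143    5/125    .        .    
0    .        6/158    5/158    6/158    6/158    6/158    5/158    5/158    6/156    6/156
1    .        5/159    5/159    6/159    5/158    5/158    6/158    6/158    6/157    6/156
2    .        6/158    6/158    5/159    6/158    6/158    5/157    6/158    6/158    5/158
3    .        5/156    6/158    6/157    6/158    5/157    6/157    6/159    6/159    6/160
4    .        .        .        .        .        .        .        .        .        .    
5    .        .        .        .        .        .        .        .        .        .
```

Emit:
{"name": "move_arm", "arguments": {
  "series": [
    [[-0.03, 0, 0, 0], [-0.06, 0, 0, 0], [-0.09, 0, 0, 0], [-0.09, 0, 0, 0], [-0.09, 0, 0, 0]]
  ],
  "hand": 110
}}

```text
time_s: 46.15
eef_pos: [0.4554, -0.3419, 0.2633]
tcp_rot: [0.499, -0.5, 0.535, -0.465]
contact_force: [-0.8, 0.6, 0.8]
opening: 0.0533
```

```bash
python3 win.py; python3 elb.py top wrist
```

```text
t 46.15 eef [ 0.4554 -0.3419  0.2633] F [-0.8  0.6  0.8] open 0.0533 j [-0.71 -0.11  1.8  -0.05  1.4  -0.63]
ztool heading -4.05 down err [-0.0014 -0.0692  0.0024]
eye [ 0.45927819 -0.25788005  0.42738459] rel 0.136 -0.019
559 z pct [0.003 0.004 0.005 0.006 0.006 0.01 ]
low pts 538
-5    .        .        6/185    5/186    6/182    6/180    5/183    5/183    6/185    6/171
-4    .        .        6/186    6/187    6/187    6/186    6/186    6/186    6/187    5/179
-3    .        .        6/187    6/187    6/187    6/187    6/187    5/187    5/187    6/174
-2    .        .        6/188    6/188    5/187    6/187    6/186    6/186    6/188    6/175
-1    .        .        .        .        .        .        .        .        .        .    
0    .        .        .        .        .        .        .        .        .        .    
1    .        .        .        .        .        .        .        .        .        .    
2    .        .        .        .        .        .        .        .        .        .    
3    .        .        .        .        .        .        .        .        .        .    
4    .        .        .        .        .        .        .        .        .        .    
5    .        .        .        .        .        .        .        .        .        .    
top
[324. 178.] 275 ((0.5591524839401245, -0.11638513207435608), (0.06665636599063873, 0.06873524188995361), 14.337545394897461) 0.031
[380. 185.] 252 ((0.5390760898590088, -0.3029806911945343), (0.06506787985563278, 0.06797658652067184), 26.160795211791992) 0.031
wrist
[391. 101.] 2007 ((0.53619384765625, -0.30157801508903503), (0.06770898401737213, 0.06814360618591309), 23.653968811035156) 0.026
```

Two views through the window show only the bare floor (z≈6 mm everywhere), so the tub is empty, standing on the blue mat. Now the elbows.

Run:
```python
from rec import *
for n in('top','scene'):
    c=dict(np.load('top.npz')) if n=='top' else shot('scene')
    P=cloud(c);X,Y,Z=P[...,0],P[...,1],P[...,2];im=c['img'].astype(int)
    def at(p): 
        k=(np.hypot(X-p[0],Y-p[1])<.006)&(Z<.06); return np.median(Z[k]).round(3), im[k].mean().round()
    for nm,cen,a in(('e1',(.559,-.117),105),('e2',(.537,-.302),294)):
        u=lambda d:np.array([np.cos(np.radians(d)),np.sin(np.radians(d))])
        b=a+90 if nm=='e1' else a-90
        co=np.array(cen)-.022*(u(a)+u(b)); print(n,nm,co.round(3),[at(co+q) for q in (0*u(0),.034*u(a),.034*u(b),.036*(u(a)+u(b)))], (co+.03*u(a)).round(4))
to([.537,-.30,.2],24)
to([.560,-.3035,.12],24);to([.560,-.3035,.007],24)
```

```text
top e1 [ 0.586 -0.133] [(np.float64(0.025), np.float64(182.0)), (np.float64(0.024), np.float64(181.0)), (np.float64(0.024), np.float64(181.0)), (np.float64(0.002), np.float64(51.0))] [ 0.5782 -0.1036]
top e2 [ 0.548 -0.273] [(np.float64(0.024), np.float64(154.0)), (np.float64(0.026), np.float64(127.0)), (np.float64(0.025), np.float64(127.0)), (np.float64(-0.0), np.float64(112.0))] [ 0.5604 -0.3004]
scene e1 [ 0.586 -0.133] [(np.float64(0.025), np.float64(180.0)), (np.float64(0.026), np.float64(210.0)), (np.float64(0.026), np.float64(190.0)), (np.float64(0.001), np.float64(21.0))] [ 0.5782 -0.1036]
scene e2 [ 0.548 -0.273] [(np.float64(0.027), np.float64(155.0)), (np.float64(0.026), np.float64(118.0)), (np.float64(0.027), np.float64(115.0)), (np.float64(0.001), np.float64(121.0))] [ 0.5604 -0.3004]
t 46.35 eef [ 0.4557 -0.3446  0.2656] F [ 0.7 -0.2 -0.5] open 0.054 j [-0.71 -0.1   1.8  -0.05  1.4  -0.63]
ztool heading -4.24 down err [ 0.0008 -0.0715  0.0026]
shift [-0.0551  0.0623  0.0774]
roll units -4.707 alt 25.293
t 46.35 eef [ 0.4557 -0.3446  0.2656] F [ 0.7 -0.2 -0.5] open 0.054 j [-0.71 -0.1   1.8  -0.05  1.4  -0.63]
ztool heading -4.24 down err [ 0.0008 -0.0715  0.0026]
shift [-0.059   0.1423  0.1001]
roll units -4.707 alt 25.293
t 46.35 eef [ 0.4557 -0.3446  0.2656] F [ 0.7 -0.2 -0.5] open 0.054 j [-0.71 -0.1   1.8  -0.05  1.4  -0.63]
ztool heading -4.24 down err [ 0.0008 -0.0715  0.0026]
shift [-0.0671  0.255   0.0994]
roll units -4.707 alt 25.293
```

Emit:
{"name": "move_arm", "arguments": {
  "series": [
    [[-0.02, 0.03, 0.035, -1], [-0.04, 0.06, 0.07, -2], [-0.059, 0.1, 0.1, -3.1], [-0.059, 0.13, 0.1, -4.2], [-0.06, 0.16, 0.1, -4.7], [-0.062, 0.19, 0.1, -4.7], [-0.064, 0.22, 0.1, -4.7], [-0.066, 0.24, 0.0995, -4.7], [-0.067, 0.252, 0.0995, -4.7], [-0.067, 0.254, 0.0995, -4.7]]
  ],
  "hand": 130
}}

```text
time_s: 47.18
eef_pos: [0.5581, -0.303, 0.0044]
tcp_rot: [0.613, -0.373, 0.397, -0.571]
contact_force: [0.2, 0.9, 0.4]
opening: 0.0465
```

Emit:
{"name": "move_arm", "arguments": {
  "series": [
    [[0, 0, 0, 0], [0, 0, 0, 0], [0, 0, 0, 0], [0, 0, 0, 0], [0, 0, 0, 0]]
  ],
  "hand": 255
}}

```text
time_s: 47.6
eef_pos: [0.5592, -0.3038, 0.0064]
tcp_rot: [0.613, -0.372, 0.399, -0.571]
contact_force: [0.3, -1.1, 2.5]
opening: 0.023
```

Emit:
{"name": "move_arm", "arguments": {
  "series": [
    [[0, -0.03, 0, 0], [0, -0.07, 0, 0], [0, -0.11, 0, 0], [0, -0.15, 0, 0], [0, -0.19, 0, 0], [0, -0.19, 0, 0]]
  ]
}}

```text
time_s: 48.1
eef_pos: [0.564, -0.2927, 0.2083]
tcp_rot: [0.613, -0.366, 0.405, -0.571]
contact_force: [1.5, -0.5, 1.0]
opening: 0.0231
```

Run:
```python
from rec import *
to([.51,.09,.2],0);to([.51,.09,.04],0)
```

```text
t 48.1 eef [ 0.564  -0.2927  0.2083] F [ 1.5 -0.5  1. ] open 0.0231 j [-0.53  0.07  1.72 -0.06  1.3  -0.94]
ztool heading 23.86 down err [ 0.0145 -0.0797  0.0033]
shift [-0.3712 -0.023   0.1055]
roll units 3.976 alt -26.024
t 48.1 eef [ 0.564  -0.2927  0.2083] F [ 1.5 -0.5  1. ] open 0.0231 j [-0.53  0.07  1.72 -0.06  1.3  -0.94]
ztool heading 23.86 down err [ 0.0145 -0.0797  0.0033]
shift [-0.3837  0.1365  0.1085]
roll units 3.976 alt -26.024
```

Emit:
{"name": "move_arm", "arguments": {
  "series": [
    [[-0.04, -0.002, 0.012, 0.6], [-0.08, -0.006, 0.03, 1.2], [-0.12, -0.01, 0.05, 1.8], [-0.16, -0.014, 0.07, 2.4], [-0.2, -0.018, 0.09, 3], [-0.24, -0.023, 0.1, 3.6], [-0.28, -0.023, 0.11, 4], [-0.32, -0.023, 0.115, 4], [-0.36, -0.023, 0.119, 4], [-0.366, -0.023, 0.119, 4]]
  ]
}}

```text
time_s: 48.93
eef_pos: [0.5227, 0.095, 0.2001]
tcp_rot: [0.516, -0.476, 0.522, -0.484]
contact_force: [-0.2, -1.0, -0.3]
opening: 0.0233
```

Run:
```python
from rec import *
to([.525,.09,.065],0)
```

```text
t 48.93 eef [0.5227 0.095  0.2001] F [-0.2 -1.  -0.3] open 0.0233 j [ 0.12 -0.13  1.93 -0.08  1.34  0.14]
ztool heading 0.16 down err [ 0.0147 -0.0779  0.0031]
shift [-0.0056  0.1351  0.0003]
roll units 0.026 alt -29.974
```

Lower, release, rise, then over to elbow 1 (grasp about (.577,−.101), heading 15°).

Emit:
{"name": "move_arm", "arguments": {
  "series": [
    [[0, 0.03, 0, 0], [0, 0.07, 0, 0], [0, 0.1, 0, 0], [-0.004, 0.125, 0, 0], [-0.005, 0.145, 0, 0], [-0.005, 0.15, 0, 0], [-0.005, 0.15, 0, 0]]
  ]
}}

```text
time_s: 49.52
eef_pos: [0.5235, 0.0881, 0.0486]
tcp_rot: [0.517, -0.477, 0.521, -0.483]
contact_force: [0.4, -0.3, 0.4]
opening: 0.0232
```

Emit:
{"name": "move_arm", "arguments": {
  "series": [
    [[0, 0, 0, 0], [0, 0, 0, 0], [0, 0, 0, 0], [0, -0.03, 0, 0], [0, -0.07, 0, 0], [0, -0.11, 0, 0], [0.02, -0.14, 0, 0], [0.06, -0.14, 0, 0], [0.1, -0.14, 0, 0], [0.14, -0.14, 0, 0]]
  ],
  "hand": 130
}}

```text
time_s: 50.35
eef_pos: [0.5231, -0.0417, 0.2024]
tcp_rot: [0.516, -0.475, 0.523, -0.485]
contact_force: [0.8, -0.0, -0.0]
opening: 0.0465
```

```bash
python3 elb.py wrist
python3 - <<'E'
from rec import *
to([.577,-.101,.12],15);to([.577,-.101,.007],15)
E
```

```text
wrist
[302. 114.] 87 ((0.5058814287185669, 0.007947980426251888), (0.00382136064581573, 0.02068476937711239), 89.70848083496094) 0.032
[355. 229.] 1592 ((0.5568014979362488, -0.11508652567863464), (0.06814902275800705, 0.066718690097332), 15.446208953857422) 0.026
t 50.4 eef [ 0.5231 -0.0482  0.2027] F [ 1.3 -4.   0.4] open 0.0465 j [-0.15 -0.16  1.95 -0.08  1.32 -0.13]
ztool heading -0.06 down err [ 0.0162 -0.0843  0.0037]
shift [0.0455 0.0877 0.0526]
roll units -2.51 alt 27.49
t 50.4 eef [ 0.5231 -0.0482  0.2027] F [ 1.3 -4.   0.4] open 0.0465 j [-0.15 -0.16  1.95 -0.08  1.32 -0.13]
ztool heading -0.06 down err [ 0.0162 -0.0843  0.0037]
shift [0.036  0.2003 0.0508]
roll units -2.51 alt 27.49
```

Emit:
{"name": "move_arm", "arguments": {
  "series": [
    [[0.02, 0.03, 0.02, -0.8], [0.044, 0.06, 0.051, -1.6], [0.044, 0.088, 0.051, -2.5], [0.042, 0.12, 0.05, -2.5], [0.04, 0.15, 0.05, -2.5], [0.037, 0.175, 0.049, -2.5], [0.035, 0.192, 0.049, -2.5], [0.035, 0.2, 0.049, -2.5], [0.035, 0.2, 0.049, -2.5]]
  ]
}}

```text
time_s: 51.15
eef_pos: [0.5742, -0.0997, 0.0058]
tcp_rot: [0.581, -0.409, 0.452, -0.54]
contact_force: [0.4, -0.7, -0.4]
opening: 0.0468
```

Emit:
{"name": "move_arm", "arguments": {
  "series": [
    [[0, 0, 0, 0], [0, 0, 0, 0], [0, 0, 0, 0], [0, 0, 0, 0], [0, 0, 0, 0]]
  ],
  "hand": 255
}}

```text
time_s: 51.57
eef_pos: [0.5754, -0.1, 0.0074]
tcp_rot: [0.58, -0.408, 0.453, -0.54]
contact_force: [0.2, 0.5, 2.8]
opening: 0.0231
```

Emit:
{"name": "move_arm", "arguments": {
  "series": [
    [[0, -0.03, 0, 0], [0, -0.07, 0, 0], [0, -0.11, 0, 0], [0, -0.15, 0, 0], [0, -0.19, 0, 0], [0, -0.19, 0, 0]]
  ]
}}

```text
time_s: 52.07
eef_pos: [0.5772, -0.0845, 0.2082]
tcp_rot: [0.577, -0.402, 0.459, -0.543]
contact_force: [1.3, -0.5, 0.7]
opening: 0.0236
```

Run:
```python
from rec import *
to([.525,.22,.2],0)
```

```text
t 52.07 eef [ 0.5772 -0.0845  0.2082] F [ 1.3 -0.5  0.7] open 0.0236 j [-0.2  -0.05  1.84 -0.08  1.3  -0.44]
ztool heading 14.92 down err [ 0.0333 -0.0877  0.0044]
shift [-0.3071 -0.0203  0.0279]
roll units 2.487 alt -27.513
```

Emit:
{"name": "move_arm", "arguments": {
  "series": [
    [[-0.04, -0.003, 0.004, 0.6], [-0.08, -0.006, 0.008, 1.2], [-0.12, -0.01, 0.012, 1.8], [-0.16, -0.013, 0.016, 2.5], [-0.2, -0.016, 0.02, 2.5], [-0.24, -0.018, 0.024, 2.5], [-0.28, -0.02, 0.027, 2.5], [-0.307, -0.02, 0.028, 2.5], [-0.307, -0.02, 0.028, 2.5], [-0.307, -0.02, 0.028, 2.5]]
  ]
}}

```text
time_s: 52.9
eef_pos: [0.5246, 0.221, 0.1994]
tcp_rot: [0.513, -0.469, 0.53, -0.486]
contact_force: [-0.2, -0.3, -0.8]
opening: 0.0236
```

Emit:
{"name": "move_arm", "arguments": {
  "series": [
    [[0, 0.03, 0, 0], [0, 0.07, 0, 0], [-0.003, 0.1, 0, 0], [-0.006, 0.125, 0, 0], [-0.01, 0.145, 0, 0], [-0.01, 0.15, 0, 0], [-0.01, 0.15, 0, 0]]
  ]
}}

```text
time_s: 53.48
eef_pos: [0.5287, 0.216, 0.0474]
tcp_rot: [0.514, -0.47, 0.529, -0.484]
contact_force: [0.5, 0.3, -0.7]
opening: 0.0233
```

Emit:
{"name": "move_arm", "arguments": {
  "series": [
    [[0, 0, 0, 0], [0, 0, 0, 0], [0, 0, 0, 0], [0, -0.03, 0, 0], [0, -0.07, 0, 0], [0, -0.11, 0, 0], [0.0, -0.15, 0, 0], [0.0, -0.19, 0, 0], [0.03, -0.22, 0, 0], [0.05, -0.22, 0, 0]]
  ],
  "hand": 130
}}

```text
time_s: 54.32
eef_pos: [0.5253, 0.1869, 0.282]
tcp_rot: [0.51, -0.466, 0.532, -0.49]
contact_force: [1.2, -0.4, 1.3]
opening: 0.0468
```

Run:
```python
from rec import *
to([.661,.161,.40],0)
c=shot('wrist'); P=cloud(c);X,Y,Z=P[...,0],P[...,1],P[...,2];im=c['img'].astype(int)
f=(X>.46)&(X<.615)&(Y>.032)&(Y<.29)&(Z>.009)&(Z<.09)
n,l,s,ce=cv2.connectedComponentsWithStats(f.astype(np.uint8))
for i in range(1,n):
    if s[i,4]>15: print(ce[i].round(),s[i,4],P[l==i].min(0).round(3),P[l==i].max(0).round(3))
s2=shot('scene')
k=np.hstack([cv2.resize(c['img'],(420,262)),cv2.resize(s2['img'][80:320,150:534],(380,237+25))])[:,:,::-1]
cv2.imwrite('pics/f1.png',k)
```

```text
t 54.32 eef [0.5253 0.1869 0.282 ] F [ 1.2 -0.4  1.3] open 0.0468 j [ 0.3  -0.12  1.79 -0.1   1.46  0.3 ]
ztool heading 0.19 down err [ 0.0456 -0.0855  0.0047]
shift [ 0.0358 -0.1091  0.1409]
roll units 0.031 alt -29.969
[393. 108.] 1774 [0.614 0.162 0.009] [0.615 0.29  0.09 ]
[303. 135.] 1829 [0.468 0.175 0.009] [0.543 0.243 0.043]
[340. 161.] 46 [0.555 0.164 0.01 ] [0.567 0.17  0.019]
[394. 176.] 19 [0.615 0.159 0.064] [0.615 0.17  0.09 ]
[302. 206.] 1468 [0.468 0.062 0.013] [0.536 0.13  0.031]
[355. 261.] 34 [0.569 0.032 0.027] [0.589 0.033 0.049]
[361. 271.] 50 [0.578 0.032 0.051] [0.593 0.033 0.078]
```

View pics/f1.png

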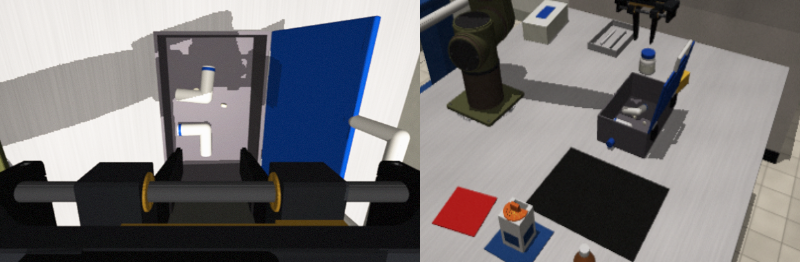

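Both elbows (208,80 and 195,138) and a visible tablet lie in the bath, the black mat is empty, the tub stands on the blue mat. Now close the lid: grasp the bar from above.

Run:
```python
from rec import *
c=dict(np.load('wrist.npz'));P=cloud(c);X,Y,Z=P[...,0],P[...,1],P[...,2]
m=(X>.62)&(X<.70)&(Z>.286)&(Z<.32)&(Y>.1)&(Y<.23); print(m.sum(), np.median(P[m],0) if m.any() else '')
c=shot('top');P=cloud(c);X,Y,Z=P[...,0],P[...,1],P[...,2]
m=(X>.62)&(X<.70)&(Z>.286)&(Z<.32)&(Y>.1)&(Y<.23); print(m.sum(), np.median(P[m],0) if m.any() else '')
to([.661,.161,.38],0.5);to([.661,.161,.283],.5)
```

```text
2131 [0.6559083  0.2099727  0.30077421]
222 [0.6623287  0.15866745 0.30349714]
t 54.47 eef [0.5226 0.1855 0.2735] F [-0.5  0.2  0.3] open 0.0467 j [ 0.29 -0.12  1.8  -0.09  1.46  0.31]
ztool heading -0.04 down err [ 0.0337 -0.0882  0.0045]
shift [ 0.0333 -0.0992  0.1419]
roll units -0.089 alt 29.911
t 54.47 eef [0.5226 0.1855 0.2735] F [-0.5  0.2  0.3] open 0.0467 j [ 0.29 -0.12  1.8  -0.09  1.46  0.31]
ztool heading -0.04 down err [ 0.0337 -0.0882  0.0045]
shift [ 0.0247 -0.0026  0.1386]
roll units -0.089 alt 29.911
```

Emit:
{"name": "move_arm", "arguments": {
  "series": [
    [[0, -0.04, 0, 0], [0, -0.08, 0, 0], [0.01, -0.099, 0.02, 0], [0.02, -0.099, 0.06, 0], [0.033, -0.099, 0.1, 0], [0.033, -0.099, 0.142, 0], [0.033, -0.099, 0.142, 0], [0.033, -0.099, 0.142, 0]]
  ]
}}

```text
time_s: 55.13
eef_pos: [0.6621, 0.1616, 0.3747]
tcp_rot: [0.515, -0.471, 0.529, -0.483]
contact_force: [-0.3, 0.3, 0.0]
opening: 0.0467
```

Run:
```python
from rec import *
to([.662,.161,.283],0.5)
```

```text
t 55.13 eef [0.6621 0.1616 0.3747] F [-0.3  0.3  0. ] open 0.0467 j [ 0.2   0.14  1.37 -0.09  1.62  0.2 ]
ztool heading -0.07 down err [ 0.0262 -0.0892  0.0043]
shift [-0.0076  0.0914 -0.0025]
roll units -0.095 alt 29.905
```

Emit:
{"name": "move_arm", "arguments": {
  "series": [
    [[-0.002, 0.025, -0.001, 0], [-0.004, 0.05, -0.001, 0], [-0.006, 0.07, -0.002, 0], [-0.0076, 0.085, -0.0025, 0], [-0.0076, 0.0915, -0.0025, 0], [-0.0076, 0.0915, -0.0025, 0]]
  ]
}}

```text
time_s: 55.63
eef_pos: [0.6605, 0.1613, 0.2811]
tcp_rot: [0.516, -0.472, 0.528, -0.483]
contact_force: [-1.2, -0.3, -0.0]
opening: 0.0465
```

Emit:
{"name": "move_arm", "arguments": {
  "series": [
    [[0, 0, 0, 0], [0, 0, 0, 0], [0, 0, 0, 0], [0, 0, 0, 0], [0, 0, 0, 0], [0, 0, 0, 0]]
  ],
  "hand": 255
}}

```text
time_s: 56.13
eef_pos: [0.6609, 0.1613, 0.2818]
tcp_rot: [0.515, -0.471, 0.528, -0.483]
contact_force: [0.4, -0.4, 0.4]
opening: 0.0123
```

```bash
sed -i 's/float(sys.argv\[1\]),11/float(sys.argv[1]),int(sys.argv[2])+1/; s/\[.6236,/[.6245,/' arc.py; python3 arc.py 0.88 10
```

```text
t 56.13 eef [0.6609 0.1613 0.2818] F [ 0.4 -0.4  0.4] open 0.0123 j [ 0.2   0.16  1.5  -0.09  1.48  0.21]
ztool heading -0.03 down err [ 0.0246 -0.0895  0.0043]
[0.66039291 0.16297411 0.30052122]
0.20813938150396236 1.7441091935642918
1.66 [0.0, -0.003, -0.018]
1.57 [0.0, -0.004, -0.036]
1.48 [0.0, -0.004, -0.054]
1.4 [0.0, -0.002, -0.072]
1.31 [-0.0, 0.002, -0.089]
1.23 [-0.001, 0.007, -0.106]
1.14 [-0.001, 0.013, -0.123]
1.05 [-0.002, 0.021, -0.139]
0.97 [-0.003, 0.03, -0.155]
0.88 [-0.004, 0.04, -0.169]
```

Emit:
{"name": "move_arm", "arguments": {
  "series": [
    [[0, -0.003, -0.018, 0], [0, -0.004, -0.036, 0], [0, -0.004, -0.054, 0], [0, -0.002, -0.072, 0], [0, 0.002, -0.089, 0], [-0.001, 0.007, -0.106, 0], [-0.001, 0.013, -0.123, 0], [-0.002, 0.021, -0.139, 0], [-0.003, 0.03, -0.155, 0], [-0.004, 0.04, -0.169, 0]]
  ]
}}

```text
time_s: 56.97
eef_pos: [0.4927, 0.1608, 0.2388]
tcp_rot: [0.515, -0.47, 0.53, -0.483]
contact_force: [-0.1, -4.3, 2.4]
opening: 0.0113
```

```bash
python3 arc.py 0.3 8
```

```text
t 56.97 eef [0.4927 0.1608 0.2388] F [-0.1 -4.3  2.4] open 0.0113 j [ 0.27 -0.18  1.91 -0.1   1.41  0.28]
ztool heading -0.03 down err [ 0.0272 -0.0916  0.0046]
[0.49222179 0.16249893 0.25756319]
0.209193694936661 0.8862468362886099
0.81 [-0.001, 0.011, -0.011]
0.74 [-0.002, 0.021, -0.022]
0.67 [-0.003, 0.032, -0.032]
0.59 [-0.004, 0.044, -0.041]
0.52 [-0.005, 0.057, -0.05]
0.45 [-0.006, 0.07, -0.057]
0.37 [-0.008, 0.084, -0.064]
0.3 [-0.009, 0.098, -0.069]
```

Emit:
{"name": "move_arm", "arguments": {
  "series": [
    [[-0.001, 0.011, -0.011, 0], [-0.002, 0.021, -0.022, 0], [-0.003, 0.032, -0.032, 0], [-0.004, 0.044, -0.041, 0], [-0.005, 0.057, -0.05, 0], [-0.006, 0.07, -0.057, 0], [-0.008, 0.084, -0.064, 0], [-0.009, 0.095, -0.068, 0], [-0.009, 0.098, -0.069, 0]]
  ]
}}

```text
time_s: 57.72
eef_pos: [0.4239, 0.1602, 0.1364]
tcp_rot: [0.517, -0.471, 0.529, -0.481]
contact_force: [-7.0, -0.6, 2.1]
opening: 0.0112
```

```bash
python3 arc.py 0.01 8
```

```text
t 57.72 eef [0.4239 0.1602 0.1364] F [-7.  -0.6  2.1] open 0.0112 j [ 0.3  -0.25  2.15 -0.1   1.26  0.34]
ztool heading -0.01 down err [ 0.0219 -0.0932  0.0046]
[0.4235239  0.16192629 0.15507235]
0.20961931575584977 0.2881646663273768
0.25 [-0.001, 0.007, -0.001]
0.22 [-0.001, 0.014, -0.002]
0.18 [-0.002, 0.021, -0.004]
0.15 [-0.003, 0.028, -0.005]
0.11 [-0.003, 0.036, -0.006]
0.08 [-0.004, 0.043, -0.007]
0.04 [-0.005, 0.05, -0.008]
0.01 [-0.005, 0.057, -0.008]
```

Emit:
{"name": "move_arm", "arguments": {
  "series": [
    [[-0.001, 0.007, -0.001, 0], [-0.001, 0.014, -0.002, 0], [-0.002, 0.021, -0.003, 0], [-0.003, 0.028, -0.004, 0], [-0.003, 0.036, -0.005, 0], [-0.004, 0.043, -0.006, 0], [-0.005, 0.049, -0.006, 0], [-0.005, 0.054, -0.006, 0], [-0.005, 0.057, -0.006, 0], [-0.005, 0.057, -0.006, 0]]
  ]
}}

```text
time_s: 58.55
eef_pos: [0.4136, 0.16, 0.0758]
tcp_rot: [0.52, -0.475, 0.525, -0.478]
contact_force: [-14.1, 2.6, -0.4]
opening: 0.011
```

```bash
python3 arc.py 0.0 2
python3 - <<'E'
from rec import *
c=shot('scene');P=cloud(c);im=c['img'].astype(int);b=(im[...,2]>im[...,0]+40)
X,Y,Z=P[...,0],P[...,1],P[...,2]
m=b&(X>.47)&(X<.61)&(Y>.04)&(Y<.28)&(Z>.06)&(Z<.2);q=P[m];A=np.c_[q[:,0],q[:,1],np.ones(len(q))];print(np.linalg.lstsq(A,q[:,2],rcond=None)[0],np.median(q[:,2]),len(q))
E
```

```text
t 58.55 eef [0.4136 0.16   0.0758] F [-14.1   2.6  -0.4] open 0.011 j [ 0.31 -0.19  2.21 -0.1   1.15  0.35]
ztool heading -0.09 down err [ 0.0078 -0.0931  0.0044]
[0.41347982 0.16172721 0.09455553]
0.21102229252364363 -0.004475702328447734
-0.0 [0.0, -0.0, 0.003]
0.0 [0.0, -0.001, 0.003]
[-0.01608449  0.00383363  0.11285372] 0.10480233889127866 1825
```

Emit:
{"name": "move_arm", "arguments": {
  "series": [
    [[0, 0, 0, 0], [0, 0, 0, 0], [0, 0, 0, 0], [0, 0, 0, 0], [0, -0.02, 0, 0], [0, -0.05, 0, 0], [0, -0.09, 0, 0], [0, -0.13, 0, 0], [0, -0.17, 0, 0], [0, -0.2, 0, 0]]
  ],
  "hand": 185
}}

```text
time_s: 59.43
eef_pos: [0.4133, 0.1791, 0.2801]
tcp_rot: [0.518, -0.474, 0.526, -0.479]
contact_force: [0.8, 0.2, -0.0]
opening: 0.0261
```

Emit:
{"name": "move_arm", "arguments": {
  "series": [
    [[0, 0, -0.03, 0], [0, 0, -0.05, 0], [0, 0, -0.05, 0], [0, 0, -0.05, 0], [0, 0, -0.05, 0]]
  ]
}}

```text
time_s: 59.85
eef_pos: [0.3638, 0.1791, 0.2797]
tcp_rot: [0.518, -0.474, 0.527, -0.48]
contact_force: [-0.4, -0.2, 0.0]
opening: 0.0259
```

Run:
```python
from rec import *
to(None)
for n in('scene','top'):
    c=shot(n);P=cloud(c);im=c['img'].astype(int);b=(im[...,2]>im[...,0]+40)
    X,Y,Z=P[...,0],P[...,1],P[...,2]
    m=b&(X>.47)&(X<.61)&(Y>.04)&(Y<.28)&(Z>.06)&(Z<.2);q=P[m];A=np.c_[q[:,0],q[:,1],np.ones(len(q))];print(n,np.linalg.lstsq(A,q[:,2],rcond=None)[0],np.median(q[:,2]),len(q))
    m=(Z>.09)&(Z<.14)&(X>.38)&(X<.53)&(Y>-.46)&(Y<-.33);print("tub",rect(P,m),np.nanmax(Z[m]))
    m=(X>.385)&(X<.43)&(Y>.12)&(Y<.2)&(Z>.06)&(Z<.16);print("bar",np.median(P[m],0) if m.any() else None)
c0=dict(np.load('top.npz'))
for nn,(u,v) in dict(bottle=(417,148),carton=(137,172),jar=(120,222)).items(): print(nn,world(c0,u,v).round(3))
```

```text
t 59.85 eef [0.3638 0.1791 0.2797] F [-0.4 -0.2  0. ] open 0.0259 j [ 0.39 -0.46  2.06 -0.09  1.57  0.39]
ztool heading -0.11 down err [ 0.0146 -0.0911  0.0043]
scene [-0.00410177  0.00188722  0.10599182] 0.10414305660979967 1806
tub ((0.44952479004859924, -0.3955674171447754), (0.06434987485408783, 0.06415443122386932), 3.4897871017456055) 0.12856267509955566
bar [0.41652604 0.15856242 0.10417793]
top [-0.00285391  0.00088449  0.10486446] 0.10350827521783157 3898
tub ((0.4503035545349121, -0.3945689797401428), (0.061749640852212906, 0.0634961947798729), 2.283015489578247) 0.13347202016301107
bar [0.41430029 0.16102033 0.10429904]
bottle [ 0.642 -0.392  0.098]
carton [0.591 0.436 0.045]
jar [0.439 0.47  0.081]
```

Lid plane matches the initial shut pose (0.1035 m, slope ≈ −0.003), tub upright within ~5 mm of its mat centre, bystanders unmoved, gripper clear. Hand in.

```bash
python3 -c "
from plant import manip
print(manip.sign_off())"
```

```text
the job is handed in; nothing more can be done
None
```

The job is handed in at about 60 s of the 210 s allowed; no verdict came back.

**What I did**
- **Lid open:** I opened the lid by its bar onto the stop, measured at about 1.75 rad.
- **Dial:** I turned it to about 3.8 rad in two grips. After the first grip it stood at only about 3.45 rad, because the tub had turned about 19° with it.
- **Tablets:** I tipped the tub over the bath's rim and shook it there. The picture of the bath then showed three tablets on its floor.
- **Tub:** I stood it upright on the blue mat again.
- **Connectors:** I put both elbows in the bath; one of them had been knocked aside during the run. There were no straight connectors and no mask.
- **Lid shut:** I lowered it slowly with the bar in the grip and released it.

**Last checks**
- **Bath:** A picture and depth data showed both elbows inside, and the black mat was empty. One elbow reads higher than lying flat (top at about 43 mm, perhaps on a tablet), but it is well below the rim.
- **Tub:** It is upright, about 5 mm from the mat's centre. Two views through the window showed bare floor; a strip narrower than a tablet stayed out of sight.
- **Lid:** Its plane is within 0.005 rad of level and sits at the same height as when shut at the start.
- **Bystanders:** The bottle, carton and jar are where they were, to within about 4 mm. The gripper touches nothing.

**What did not go cleanly**
- My first reach for the handle put a finger on the bath's rim, with a wrist force of about 86 N, under the 120 N limit.
- My first attempt to tip the tub slipped in the grip, so I laid it down in the bath and gripped it again.
- Setting the tub down pressed with up to about 40 N, through the fingers and the tub.
- The tool picked up a lean of about 0.09 rad over the run.

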